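# Unbolt the diesel injector and fit it in the cylinder head

## Task

Free the fuel injector from its green holding fixture: lift the red-knobbed handle of the barrel bolt out of its notch, draw the bolt fully back and let the handle drop into the rear notch. Lay the injector in the empty place of the sloping rack, cap end up and collar against the lower cradle, and let go, so that you can take it up again another way for fitting. Start its nozzle into the open bore of the cylinder head at a clear slant (about 15 degrees), bring it upright and lower it gently until its collar sits flat on the head; leave it standing there, with the bolt still drawn and everything else undisturbed.

Things in the scene. Friction and masses are not known exactly. Their poses are not given: they have to be found in the camera images.
- fixture: Green cast injector fixture, fixed, 222 (x) x 200 (y) mm, base 14 mm thick. Origin on the bench; x towards the nozzle, z up. The injector lies along x at y = 0, axis 56 mm up, in steel V saddles 14 mm long, 40 mm wide, at x = +62 and -63 mm; free between them. Barrel bolt on the -y side: y -28 to -146, x +10 to +58, straps up to z 88. End stop behind the cap, z up to 74.
- bolt (a joint): Slide of the barrel bolt in m: 0 = shot (14 mm bar crosses over the injector's body with 1.5 mm play and holds it down), 0.056 = fully drawn, towards the fixture's -y. Friction about 2 N. Its axis runs along the fixture's y at x = +30, z = 75 mm. It cannot slide while the handle lies in a notch. A keeper for its end stands at y = +24 to +38, z up to 89.
- handle (a joint): Angle of the bolt's handle about the bar in rad: 0 = lying level in a notch, pointing to the fixture's +x; it is lifted up and back towards -x, stop at 1.5 (nearly upright). Clear of the notches and the ledge between them from about 1.0. It falls back by its own weight, into a notch at either end of the stroke (bolt 0 or 0.056), on to the ledge in between.
- bolt_knob (a point): Centre of the red ball, 20 mm diameter, on the end of the bolt's handle: 52 mm from the bar's axis, on a 10 mm round stem. Moves with the handle. Lying, it is 75 mm above the bench and free on all sides: pinch it from above, fingers closing along the fixture's y, opened not over 50 mm (the injector's nozzle lies 64 mm beside it).
- bolt_pivot (a point): Point on the bar's axis where the handle's stem is fixed; the handle swings about it, in the plane across the bar. Moves with the bolt. At fixture x = +30, y = -64 (shot) or -120 (drawn), z = 75 mm.
- injector: Injector, round, 188 mm, 0.25 to 0.45 kg, balance point x -15 mm. Origin on its axis at the nozzle-side face of the collar; x axis from cap to nozzle. Tip (x +80 mm) 7 mm diameter to x +67, cone to nut 18 mm diameter (x +62 to +35), body 21 mm (+35 to -65), collar 32 mm (0 to -8), black cap 28 mm (-65 to -98), plug to -108. In the fixture free to grip x -14 to -54; the bar crosses at x +18.
- nozzle_tip (a point): End of the injector's nozzle, on its axis.
- cap (a point): Middle of the injector's black cap, on its axis (x = -83 mm of the injector).
- rack: Aluminium two-place rack, fixed, 190 (x) x 180 (y) mm. Origin on the bench in its middle, z up. Injectors lie along x, 40 degrees from level, nozzle low to +x, cap high to -x. Place y = -42.5 mm is taken, +42.5 mm empty. Each has two black V cradles 12 mm long, 36 mm wide: the front one just below the collar, which bears on it; the rear one 49 to 61 mm up the slope. Plate 36 mm under the axis.
- rest_collar (a point): Where the injector's origin (axis, nozzle-side face of the collar) comes to lie in the empty place of the rack, 85 mm above the bench.
- rest_cap (a point): Where the middle of the injector's cap comes to lie in the empty place, 138 mm above the bench.
- spare: The other injector, with a blue cap, lying in the rack's second place. To be left alone.
- head: Aluminium cylinder head on wooden blocks, fixed, 160 (x) x 240 (y) mm; its flat top lies 110 mm above the bench. Origin on the bench in its middle, z up. A fitted injector stands at y = -55 mm, its plug 108 mm above the top. Four valve springs at x +-46, y +-55 and a rocker stand at y = 0 rise up to 43 mm above the top.
- bore_mouth (a point): Centre of the mouth of the empty injector bore, in the head's top face: vertical, 26 mm diameter, 90 mm deep, mouth with a 2 mm chamfer. The injector seated in it stands upright with the nozzle-side face of its collar on this face.
- micrometer: Outside micrometer lying on the bench behind the task's things, about 150 x 65 mm. To be left alone.
- washer_jar: Clear jar with a yellow lid, 60 mm diameter, 65 mm high. To be left alone.
- spanner: Steel spanner, 190 mm, lying on the bench near the robot. To be left alone.
- screwdriver: Screwdriver with a green grip, 200 mm, lying on the bench near the robot. To be left alone.
- caliper: Digital caliper, 200 mm, lying on the bench. To be left alone.
- cleaner: Grey spray can with a red cap, 60 mm diameter, 150 mm high, at the left. To be left alone.
- socket: Deep socket standing on the bench behind the rack, 28 mm diameter, 65 mm high. To be left alone.
Mind the look-alikes: they are no part of the job. There is more than one size of the injector; the job needs the smaller.

How it is judged:
On the way, in this order (a step that is already met when the one before it is completed fails the run):
1. the bolt is fully drawn and its handle has dropped into the rear notch (value of joint bolt above 0.05 m and value of joint handle below 0.25 rad), for 0.2 s.
2. the injector lies in the rack's empty place, let go (distance between injector and rest_collar below 0.012 m and distance between cap and rest_cap below 0.012 m and contact force between the fingers and injector below 0.1 N and linear speed of injector below 0.03 m/s), for 0.2 s.
3. the nozzle has entered the bore at a slant (at least 7 degrees) (horizontal distance between nozzle_tip and bore_mouth below 0.013 m and z of nozzle_tip in the frame of bore_mouth below -0.006 m and angle between the x axis of injector and the z axis of head, either way round above 0.12 rad), for 0.05 s.
At the end, for the whole second after the job is handed in: The injector stands in the head's bore, nozzle down, within 3.5 degrees of upright, its collar within 3 mm of the head's top and within 5 mm of the bore's centre, let go and at rest; the bolt is drawn by more than 50 of its 56 mm and its handle lies in the rear notch (all of step 1 and horizontal distance between injector and bore_mouth below 0.005 m and z of injector in the frame of bore_mouth below 0.003 m and z of nozzle_tip in the frame of bore_mouth below -0.07 m and angle between the x axis of injector and the z axis of head, either way round below 0.06 rad and linear speed of injector below 0.02 m/s); the robot touches nothing.
It fails at once if the injector is dropped or rammed into the bore (faster than 0.4 m/s in it) (horizontal distance between nozzle_tip and bore_mouth below 0.013 m and z of nozzle_tip in the frame of bore_mouth below -0.003 m and linear speed of injector above 0.4 m/s).
It fails at once if the other injector in the rack is shifted by more than 15 mm (distance of spare from where it was at the start of the episode above 0.015 m).
It fails at once if something standing or lying about on the bench is shifted by more than 30 mm (distance of any of micrometer, washer_jar, spanner, screwdriver, caliper, cleaner, socket from where it was at the start of the episode above 0.03 m).
It also fails if it takes over 67 s, if anything falls off the work surface, if the arm or the gripper's body presses on something with over 40 N, if the wrist force passes 120 N, or if a joint passes its speed limit or range.

## Robot

A 7-joint arm with a two-finger parallel gripper is mounted at the origin on the work surface. World frame = base frame: x ahead of the robot, y to its left, z up, the work surface at z = 0. Lengths are in m, angles in rad, forces in N, time in s.
With the tool pointing down it reaches from about 0.35 to 0.9 m from the base axis. Payload 7.2 kg.
Tool frame: the origin (TCP) lies midway between the tips of the shut fingers; the grasp point (between the pads) lies 19 mm behind it; x points along the fingers, y is the direction in which the jaws open and shut, and the axes are right-handed (so a half turn about x gives the same grasp; the last joint's range is limited). The gripper opens to 88 mm and grips with 3 to 60 N. Pads are 20 mm wide; open, the fingers measure 115 mm over their backs; the gripper's body (75 mm by 178 mm) begins 61 mm behind the grasp point.
Start: joints at [-1.168, 0.411, -0.013, 1.596, 0.006, 1.134, -0.082], TCP at [0.284, 0.557, 0.223] pointing down, gripper open.
Joint ranges: [-2.95, 2.95], [-0.29, 1.99], [-1.47, 1.44], [0.14, 2.54], [-1.03, 4.17], [0.13, 1.85], [-2.86, 2.86]. Speed limits (rad/s): [2.39, 2.39, 3.01, 3.01, 3.14, 3.14, 3.14].

## Interface

Orientations are given as a unit quaternion [x, y, z, w].
In Python, from plant import bot gives the robot as it stands.
- The arm moves only by the shell command python3 -m creep 'ROWS' [OPENING] [FORCE]. ROWS is JSON, a list of rows, each an object of numbers: "dx", "dy", "dz": the shift along the tool's x, y, z in mm; "spin": the turn about the tool's x in rad. A call has 1 to 5 rows; each row is the pose to reach, as a shift and turn from the pose commanded when the call began, along the tool's axes at that moment; what a row does not reach only later rows make up. A row lasts 1/10 s, in which the tool goes at most 50 mm and 8.59 degrees, less where a joint would pass 70% of its speed; a pose out of reach is approached as far as the arm can. A call with a gripper value outside its range is refused whole. OPENING is the closure in counts, from 0 (fully open) to 255 (shut), set as the call begins (- or left out, the last holds). The fingers move at their own pace and stop on an object; FORCE is the grip in N (left out, the last holds). Time passes only in rows, so rows that repeat a pose let the fingers close. It gives the time, the measured TCP pose, the force and the opening at its end, in the units of the state.
- bot.get_state(): the state, without advancing time (a new reading comes with each control period).
- bot.capture(name): name is "scene" or "side" or "wrist"; returns the picture (400x640x3 uint8, red, green, blue); there is no depth.
- bot.camera_params(name): a dict with "camera_matrix" (3x3 intrinsics, pixels), "dist" ([k1, k2, p1, p2, k3] as OpenCV has them; the pictures are not rectified), "extrinsics" (4x4, takes a point from camera to world coordinates); the wrist camera has in their place "tool_from_camera" (4x4, takes a point from camera to tool coordinates, whose origin is the TCP and whose axes are the tool frame's). Camera axes: x right, y up, looking along -z (the intrinsics and any distortion apply to the point x, -y, -z); pixel columns grow to the right and rows downward; lengths in m; the calibration is good to about 2 mm. A picture is of the moment at which its call begins: read the wrist's pose just before it. camera_params takes no time and is no camera call.
- bot.finish_job(): hands the job in, once; it reports no verdict.
The state is a dict: "time_s": time; "joint_positions": joint angles; "joint_velocities": joint speeds; "joint_efforts": joint torques, N m; "ee_pos": TCP position; "ee_rot": TCP orientation; "force": force on the tool from outside, world axes, zero at the start; "torque": the same for the moment, N m; "gripper_width": finger opening in m.
Only numpy, scipy, OpenCV 4.12 (cv2) and the standard library are available. Lean on these libraries where they do the work, as an engineer would, in place of code of your own. Each camera call takes 0.05 s, during which the arm holds its last target.

## Working session

There is one attempt and no reset: what is moved stays moved. The work goes in short steps, Python scripts to look and compute and a shell command to move; the robot and the scene stay as the last step left them, time stands still between calls to the robot, and variables do not carry over. Pictures are saved under pics/ and viewed, and the job is handed in when it is done.

```bash
ls -la; mkdir -p pics
python3 - <<'E'
from plant import bot
import cv2
s=bot.get_state();print(s)
for n in("scene","side","wrist"):
    cv2.imwrite(f"pics/{n}0.png",bot.capture(n)[:,:,::-1]); print(n,bot.camera_params(n))
E
```

```text
total 12
drwxr-xr-x  3 agent agent 4096 Dec  6 09:44 .
drwxr-xr-x 23 root  root  4096 Dec  6 09:44 ..
drwxr-xr-x  2 agent agent 4096 Dec  6 09:44 pics
{'time_s': 0.0, 'joint_positions': array([-1.16816779,  0.41188167, -0.01271376,  1.59702509,  0.00559904,
        1.13428948, -0.08222391]), 'joint_velocities': array([-3.44334424e-05, -1.12858977e-03, -7.35150477e-04,  1.06622156e-03,
       -3.33097463e-04,  7.25204750e-05,  1.03353698e-03]), 'joint_efforts': array([ 2.02559904e-04, -5.87956274e+01,  6.41975999e-01, -2.91065705e+01,
       -5.37258969e-02,  1.85937696e-02,  1.64619773e-04]), 'ee_pos': array([0.28332691, 0.55653635, 0.22182818]), 'ee_rot': array([ 0.16438225,  0.6876945 , -0.16547583,  0.68751182]), 'force': array([ 0.12421146, -0.32460176, -0.22448511]), 'torque': array([0.03501613, 0.0450342 , 0.02360017]), 'gripper_width': 0.08761314638951007}
scene {'camera_matrix': array([[364.5814218 ,   0.        , 317.53675644],
       [  0.        , 364.5814218 , 196.5045833 ],
       [  0.        ,   0.        ,   1.        ]]), 'dist': array([-0.00987699,  0.        ,  0. 
[... 734 characters left out ...]
7024,  0.7701967 ],
       [ 0.        ,  0.        ,  0.        ,  1.        ]])}
wrist {'camera_matrix': array([[317.64633049,   0.        , 317.02173162],
       [  0.        , 317.64633049, 194.56718242],
       [  0.        ,   0.        ,   1.        ]]), 'dist': array([0.02196747, 0.        , 0.        , 0.        , 0.        ]), 'tool_from_camera': array([[ 3.64625313e-04,  2.56473042e-01, -9.66551316e-01,
        -1.62984281e-01],
       [ 9.99999923e-01, -2.34917802e-04,  3.14908476e-04,
         4.50540552e-04],
       [-1.46294576e-04, -9.66551356e-01, -2.56473108e-01,
        -6.88643656e-02],
       [ 0.00000000e+00,  0.00000000e+00,  0.00000000e+00,
         1.00000000e+00]])}
```

View pics/scene0.png

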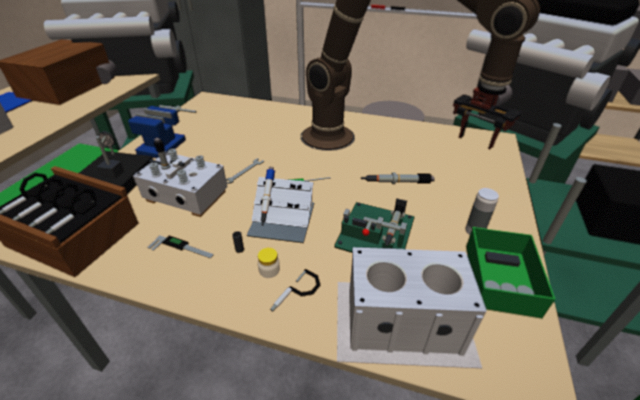

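View pics/side0.png

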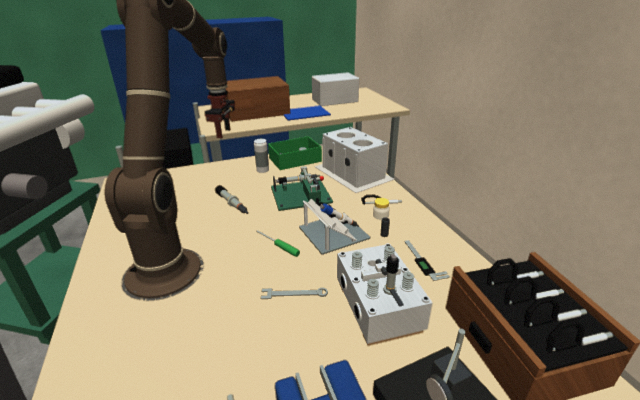

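View pics/wrist0.png

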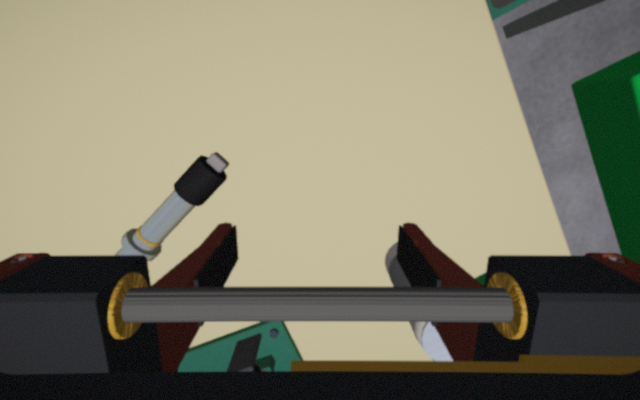

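Run:
```python
import cv2,numpy as np
a=cv2.imread("pics/scene0.png");b=cv2.imread("pics/side0.png")
z=lambda i,x,y,w,h,f:cv2.resize(i[y:y+h,x:x+w],None,fx=f,fy=f,interpolation=cv2.INTER_CUBIC)
cv2.imwrite("pics/z1.png",z(a,235,150,200,110,4))
cv2.imwrite("pics/z2.png",z(b,260,155,150,110,5))
cv2.imwrite("pics/z3.png",np.vstack([z(b,330,235,160,110,4),z(a,120,130,160,90,4)]))
```

```text
(no output)
```

View pics/z1.png

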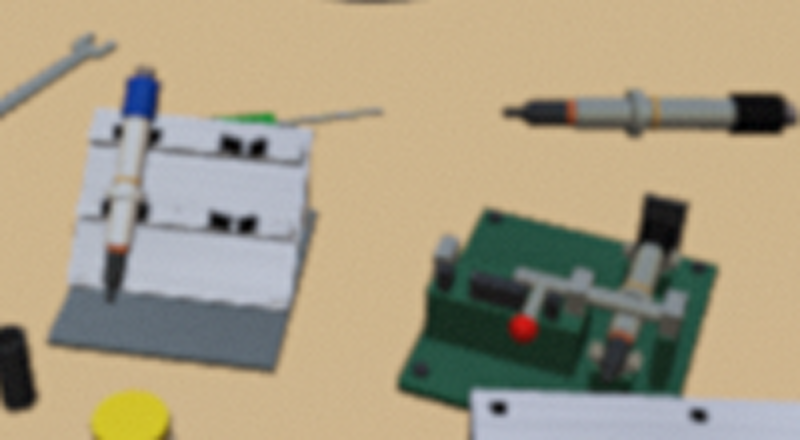

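View pics/z2.png

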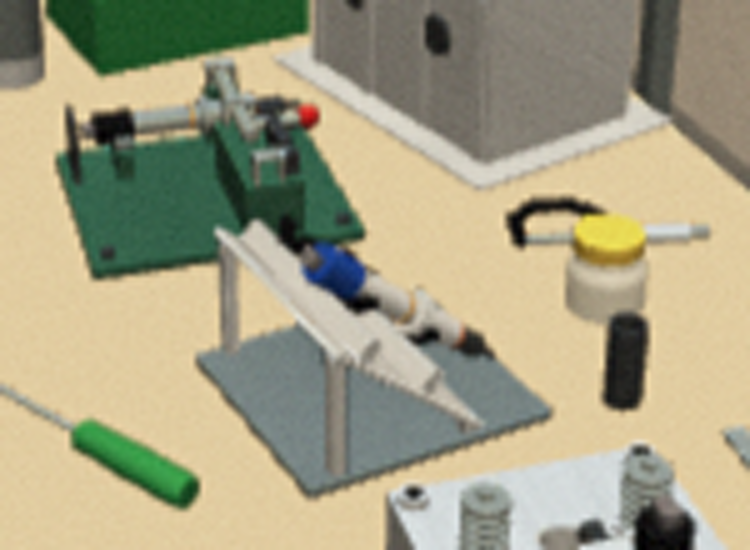

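View pics/z3.png

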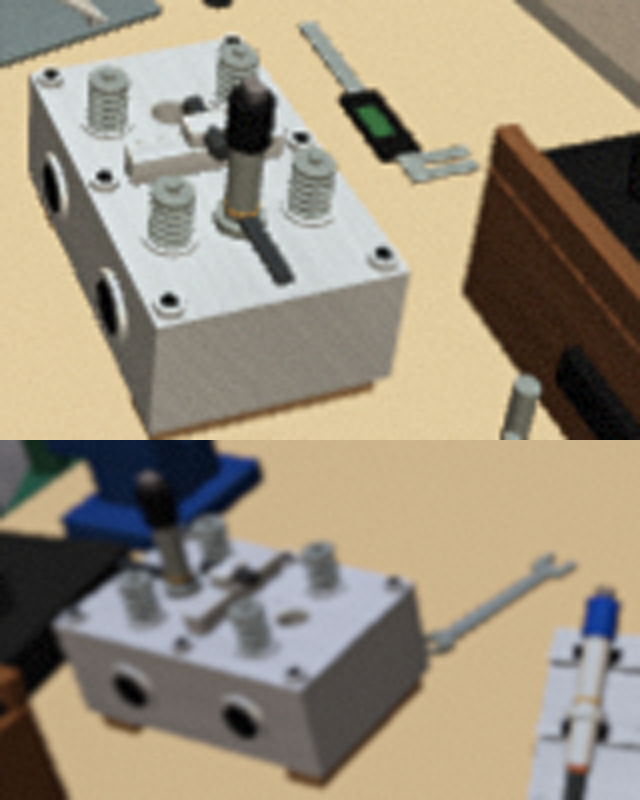

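```bash
cat > h.py <<'E'
from plant import bot
import cv2,numpy as np
from scipy.spatial.transform import Rotation as Rn
def ray(name,uv,T=None,cp=None):
    cp=cp or bot.camera_params(name)
    K=cp["camera_matrix"];n=cv2.undistortPoints(np.array([[uv]],float),K,cp["dist"])[0,0]
    E=cp["extrinsics"] if T is None else T
    d=E[:3,:3]@np.array([n[0],-n[1],-1.]);return E[:3,3],d/np.linalg.norm(d)
def onz(r,z):
    o,d=r;return o+d*(z-o[2])/d[2]
def tri(*rs):
    A=np.zeros((3,3));b=np.zeros(3)
    for o,d in rs:
        P=np.eye(3)-np.outer(d,d);A+=P;b+=P@o
    p=np.linalg.solve(A,b);return p,[round(np.linalg.norm((np.eye(3)-np.outer(d,d))@(p-o))*1000,1) for o,d in rs]
def wristT(s):
    T=np.eye(4);T[:3,:3]=Rn.from_quat(s["ee_rot"]).as_matrix();T[:3,3]=s["ee_pos"]
    return T@bot.camera_params("wrist")["tool_from_camera"]
def proj(p,T,cp):
    q=np.linalg.inv(T)@np.append(p,1);q=np.array([q[0],-q[1],-q[2]])
    return cv2.projectPoints(q.reshape(1,3),np.zeros(3),np.zeros(3),cp["camera_matrix"],cp["dist"])[0].ravel()
def snap(f,name="wrist"):
    s=bot.get_state();im=bot.capture(name)
    cv2.imwrite(f"pics/{f}.png",im[:,:,::-1]);np.savez(f"pics/{f}.npz",T=wristT(s) if name=="wrist" else bot.camera_params(name)["extrinsics"]);return s
def tool(s):
    return np.array(s["ee_pos"]),Rn.from_quat(s["ee_rot"]).as_matrix()
def st():
    s=bot.get_state();p,R=tool(s)
    print("t",s["time_s"].__round__(2),"p",p.round(4),"z",R[:,2].round(3),"y",R[:,1].round(3),"F",s["force"].round(1),"w",round(s["gripper_width"],4),"j",s["joint_positions"].round(2))
def go(target,zdir=None):
    "target TCP; prints dx,dy,dz mm and spin"
    s=bot.get_state();p,R=tool(s);d=R.T@(np.array(target)-p)*1000
    sp=0
    if zdir is not None:
        l=R.T@np.array([zdir[0],zdir[1],0]);sp=np.arctan2(-l[1],l[2])
        sp=(sp+np.pi/2)%np.pi-np.pi/2
    print("dx dy dz",d.round(1),"spin",round(sp,3),"j7",s["joint_positions"][6].round(2));
E
python3 - <<'E'
from h import *
a=cv2.imread("pics/scene0.png");b=cv2.imread("pics/side0.png")
for n,im in(("scene",a),("side",b)):
    h=cv2.cvtColor(im,cv2.COLOR_BGR2HSV);m=((h[...,0]<6)|(h[...,0]>174))&(h[...,1]>190)&(h[...,2]>120)
    k,l,s,c=cv2.connectedComponentsWithStats(m.astype(np.uint8))
    for i in range(1,k):
        if s[i,4]>4: print(n,s[i],c[i])
st()
# rough: rack, head points in scene
for nm,uv,z in [("bore",(292.5,175),.11),("bore side",(330+168/4,235+111/4),.11)]:
    r=ray("side" if "side" in nm else "scene",uv);print(nm,onz(r,z))
uvb=(120+292/4,130+(617-440)/4);print("bore scene",onz(ray("scene",uvb),.11))
print("fixt corners",[onz(ray("scene",(235+u/4,150+v/4)),.014).round(3) for u,v in((488,210),(717,265),(400,385))])
print("rack base corners",[onz(ray("scene",(235+u/4,150+v/4)),.005).round(3) for u,v in((50,342),(272,370))])
E
```

```text
scene [363 229   6   5  23] [365.30434783 231.2173913 ]
side [320 177   3   3   7] [321.28571429 177.85714286]
t 0.15 p [0.2834 0.5567 0.222 ] z [ 0.891 -0.454  0.   ] y [ 0.454  0.891 -0.001] F [-0.5 -0.5  0.4] w 0.0878 j [-1.17  0.41 -0.01  1.6   0.01  1.13 -0.08]
bore [0.47266472 0.01618337 0.11      ]
bore side [ 0.56227069 -0.30001169  0.11      ]
bore scene [ 0.56588634 -0.29523607  0.11      ]
fixt corners [array([0.432, 0.228, 0.014]), array([0.445, 0.42 , 0.014]), array([0.649, 0.21 , 0.014])]
rack base corners [array([ 0.677, -0.059,  0.005]), array([0.654, 0.112, 0.005])]
```

Run:
```python
from h import *
print(tri(ray("scene",(365.3,231.2)),ray("side",(321.3,177.9))), onz(ray("scene",(365.3,231.2)),.075))
go((.5,.29,.28),(.997,-.07))
```

```text
(array([0.62691617, 0.28972358, 0.07632217]), [np.float64(1.3), np.float64(1.3)]) [0.62389291 0.29016631 0.075     ]
dx dy dz [ -57.8 -139.5  314. ] spin -0.401 j7 -0.08
```

```bash
python3 -m creep '[{"dx":-12,"dy":-25,"dz":50,"spin":-0.1},{"dx":-24,"dy":-50,"dz":95,"spin":-0.2},{"dx":-36,"dy":-75,"dz":140,"spin":-0.3},{"dx":-48,"dy":-100,"dz":185,"spin":-0.4},{"dx":-58,"dy":-120,"dz":230,"spin":-0.4}]' 120; python3 -m creep '[{"dz":40},{"dz":75,"dy":-5},{"dz":75,"dy":-5}]'
python3 - <<'E'
from h import *
snap("w1");st()
E
```

```text
time_s: 0.65
ee_pos: [0.4251, 0.3561, 0.2779]
ee_rot: [0.024, 0.707, -0.024, 0.707]
force: [1.1, 0.1, -1.0]
gripper_width: 0.0513
t 0.7 p [0.4321 0.3484 0.2798] z [ 0.997 -0.08   0.005] y [ 0.08   0.997 -0.002] F [ 4.9 -5.5  1.2] w 0.0481 j [-0.78  0.25  0.02  1.69  0.    1.2   0.72]invalid input at $[0]: expected keys dx, dy, dz, spin
```

View pics/w1.png

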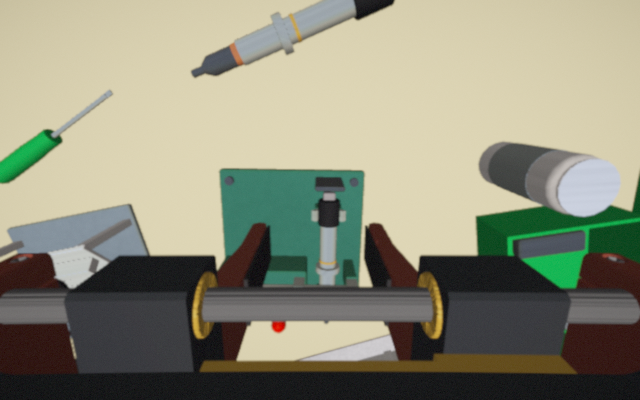

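```bash
python3 -m creep '[{"dx":0,"dy":0,"dz":50,"spin":0},{"dx":0,"dy":-10,"dz":100,"spin":0},{"dx":0,"dy":-20,"dz":150,"spin":0},{"dx":0,"dy":-20,"dz":170,"spin":0},{"dx":0,"dy":-20,"dz":170,"spin":0}]' 120;python3 -m creep '[{"dx":0,"dy":0,"dz":0,"spin":0},{"dx":0,"dy":0,"dz":0,"spin":0}]'
python3 - <<'E'
from h import *
snap("w2");st()
E
```

```text
time_s: 1.2
ee_pos: [0.5955, 0.3238, 0.2757]
ee_rot: [0.026, 0.707, -0.027, 0.707]
force: [-0.9, -0.3, -0.2]
gripper_width: 0.0466
time_s: 1.4
ee_pos: [0.5912, 0.3272, 0.2772]
ee_rot: [0.025, 0.707, -0.024, 0.706]
force: [-0.1, 0.1, 0.4]
gripper_width: 0.0464
t 1.45 p [0.5912 0.3272 0.2776] z [ 0.998 -0.069 -0.001] y [0.069 0.998 0.001] F [ 0.  -0.5 -0.2] w 0.0465 j [-0.62  0.46  0.07  1.39 -0.03  1.29  0.95]
```

View pics/w2.png

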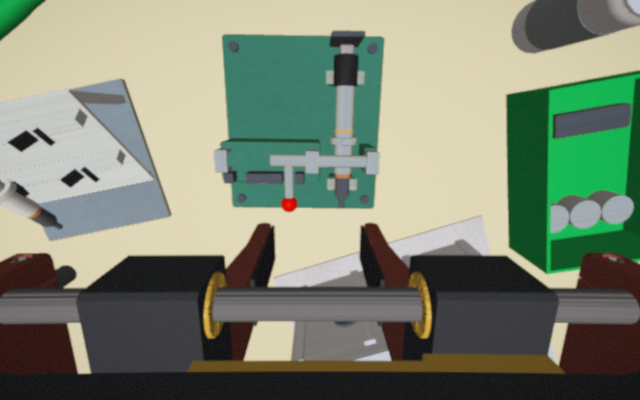

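```bash
python3 - <<'E'
from h import *
T=np.load("pics/w2.npz")["T"];cp=bot.camera_params("wrist")
im=cv2.imread("pics/w2.png");h=cv2.cvtColor(im,cv2.COLOR_BGR2HSV)
m=(((h[...,0]<6)|(h[...,0]>174))&(h[...,1]>190)&(h[...,2]>120)).astype(np.uint8);m[:180]=0;m[220:]=0
k,l,s,c=cv2.connectedComponentsWithStats(m);i=1+s[1:,4].argmax();print(s[i],c[i]);kb=c[i]
P=lambda uv,z:onz(ray("wrist",uv,T,cp),z)
kn=P(kb,.075);print("knob",kn, "3view",tri(ray("wrist",kb,T,cp),ray("scene",(365.3,231.2))))
tip=P((342,206),.056);capc=P((346.5,70),.056+.014);col=P((343,141),.056+.016)
print("tip",tip,"capmid",capc,"collar",col)
ax=(tip-capc)[:2];ax/=np.linalg.norm(ax);print("axis",ax)
for uv in((222,36),(383,37),(378,208),(233,206)): print(P(uv,.014).round(4))
o=np.array([kn[0],kn[1]])-ax*.082+np.array([-ax[1],ax[0]])*.064;print("origin from knob",o)
print("origin from tip",tip[:2]-ax*.092)
E
python3 - <<'E'
import cv2
im=cv2.imread("pics/w2.png");cv2.imwrite("pics/w2z.png",cv2.resize(im[25:215,210:400],None,fx=3,fy=3,interpolation=cv2.INTER_CUBIC))
E
```

```text
[282 199  15  12 151] [288.8013245  204.06622517]
knob [0.62843123 0.29065148 0.075     ] 3view (array([0.6274622 , 0.29081245, 0.07838238]), [np.float64(0.2), np.float64(0.2)])
tip [0.64109523 0.35530935 0.056     ] capmid [0.48256515 0.36681644 0.07      ] collar [0.55844908 0.35926769 0.072     ]
axis [ 0.99737599 -0.07239569]
[0.4277 0.2224 0.014 ]
[0.4422 0.4181 0.014 ]
[0.6604 0.4081 0.014 ]
[0.6435 0.2057 0.014 ]
origin from knob [0.55127972 0.36041999]
origin from tip [0.54933664 0.36196975]
```

View pics/w2z.png

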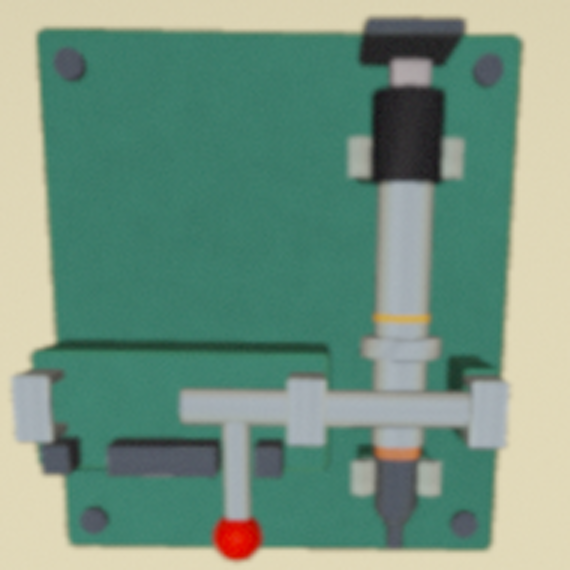

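Run:
```python
from h import *
go((.628,.2907,.057),(.9975,-.07))
```

```text
dx dy dz [220.5 -34.   39.3] spin 0.001 j7 0.95
```

```bash
python3 -m creep '[{"dx":25,"dy":-25,"dz":25,"spin":0},{"dx":65,"dy":-34,"dz":39,"spin":0},{"dx":110,"dy":-34,"dz":39,"spin":0},{"dx":130,"dy":-34,"dz":39,"spin":0},{"dx":130,"dy":-34,"dz":39,"spin":0}]'
python3 - <<'E'
from h import *
snap("w3");st();go((.628,.2907,.057),(.9975,-.07))
E
```

```text
time_s: 1.95
ee_pos: [0.6262, 0.2893, 0.144]
ee_rot: [0.024, 0.709, -0.025, 0.705]
force: [0.8, -1.0, -0.0]
gripper_width: 0.0464
t 2.0 p [0.6277 0.29   0.1468] z [ 0.998 -0.069 -0.002] y [ 0.069  0.998 -0.001] F [0.2 0.1 0.5] w 0.047 j [-0.55  0.59  0.07  1.5  -0.05  1.06  1.04]
dx dy dz [89.8  0.8  0.5] spin 0.001 j7 1.04
```

View pics/w3.png

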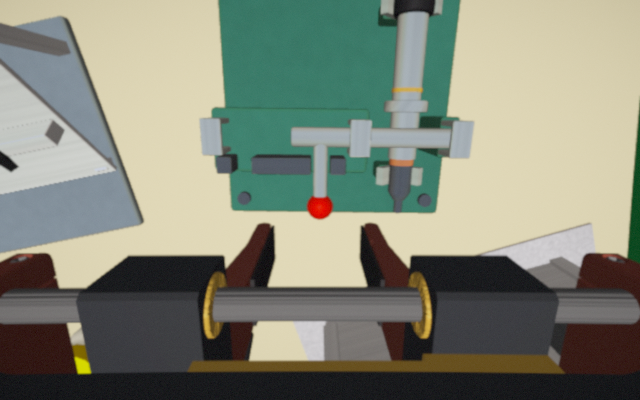

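```bash
python3 - <<'E'
from h import *
T=np.load("pics/w3.npz")["T"];cp=bot.camera_params("wrist")
print(onz(ray("wrist",(320,206.5),T,cp),.075),"tip",onz(ray("wrist",(398.5,211),T,cp),.056),"col",onz(ray("wrist",(406,105),T,cp),.072))
E
python3 -m creep '[{"dx":45,"dy":1,"dz":0,"spin":0},{"dx":80,"dy":1,"dz":0,"spin":0},{"dx":90,"dy":1,"dz":0,"spin":0},{"dx":90,"dy":1,"dz":0,"spin":0},{"dx":90,"dy":1,"dz":0,"spin":0}]'; python3 -c "
from h import *
st();snap('w4');snap('s4','scene')"
```

```text
[0.62813251 0.29123618 0.075     ] tip [0.6421097  0.35544903 0.056     ] col [0.55810865 0.35717248 0.072     ]
time_s: 2.5
ee_pos: [0.6306, 0.2913, 0.0601]
ee_rot: [0.026, 0.706, -0.024, 0.708]
force: [0.4, -0.7, 0.7]
gripper_width: 0.0462
t 2.5 p [0.6306 0.2913 0.0601] z [ 0.998 -0.07   0.003] y [0.07  0.998 0.002] F [ 0.4 -0.7  0.7] w 0.0462 j [-0.55  0.68  0.07  1.56 -0.05  0.9   1.04]
```

View pics/w4.png

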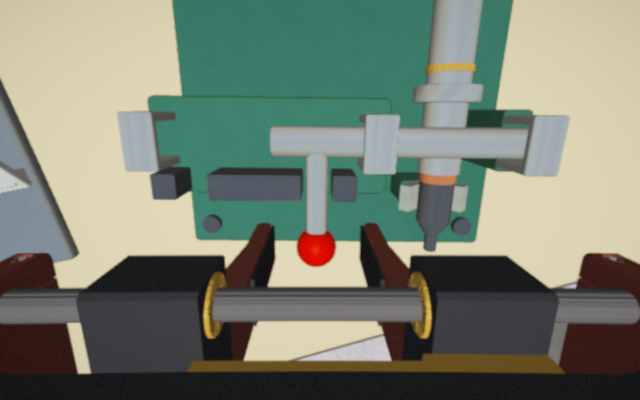

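```bash
python3 -m creep '[{"dx":0,"dy":0,"dz":-1,"spin":0},{"dx":0,"dy":0,"dz":-1,"spin":0},{"dx":0,"dy":0,"dz":-1,"spin":0},{"dx":0,"dy":0,"dz":-1,"spin":0},{"dx":0,"dy":0,"dz":-1,"spin":0}]' 255 15; python3 -c "
from h import *
st();snap('w5')"
```

```text
time_s: 3.1
ee_pos: [0.6283, 0.2906, 0.0576]
ee_rot: [0.025, 0.707, -0.025, 0.707]
force: [-0.0, 0.3, 0.7]
gripper_width: 0.0189
t 3.1 p [0.6283 0.2906 0.0576] z [ 0.997 -0.071  0.   ] y [0.071 0.997 0.   ] F [-0.   0.3  0.7] w 0.0189 j [-0.55  0.68  0.06  1.56 -0.05  0.9   1.04]
```

View pics/w5.png

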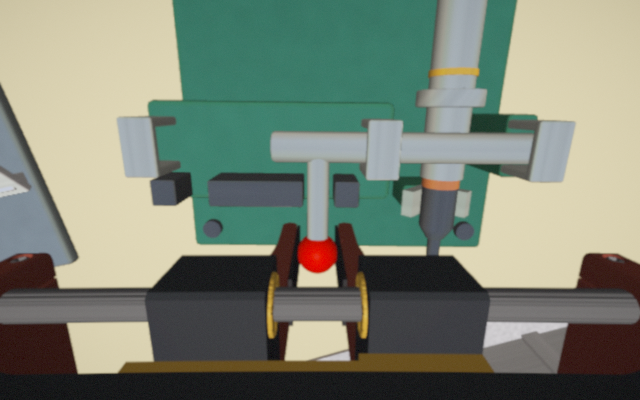

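```bash
python3 -m creep '[{"dx":-6.7,"dy":0,"dz":-0.4,"spin":0},{"dx":-13.4,"dy":0,"dz":-1.7,"spin":0},{"dx":-19.8,"dy":0,"dz":-3.9,"spin":0},{"dx":-25.8,"dy":0,"dz":-6.9,"spin":0},{"dx":-31.5,"dy":0,"dz":-10.6,"spin":0}]'; python3 -m creep '[{"dx":-5,"dy":0,"dz":-4.4,"spin":0},{"dx":-9.5,"dy":0,"dz":-9.4,"spin":0},{"dx":-13.3,"dy":0,"dz":-15,"spin":0},{"dx":-16.4,"dy":0,"dz":-21,"spin":0},{"dx":-18,"dy":0,"dz":-25,"spin":0}]';python3 -c "
from h import *
st();snap('w6')"
```

```text
time_s: 3.65
ee_pos: [0.6174, 0.2914, 0.0896]
ee_rot: [0.025, 0.707, -0.025, 0.707]
force: [1.0, 2.5, -1.8]
gripper_width: 0.0189
time_s: 4.15
ee_pos: [0.5925, 0.2933, 0.1077]
ee_rot: [0.025, 0.706, -0.025, 0.707]
force: [1.8, 1.3, 1.2]
gripper_width: 0.0189
t 4.15 p [0.5925 0.2933 0.1077] z [ 0.998 -0.07   0.001] y [0.07  0.998 0.001] F [1.8 1.3 1.2] w 0.0189 j [-0.58  0.58  0.07  1.62 -0.05  0.94  1.  ]
```

View pics/w6.png

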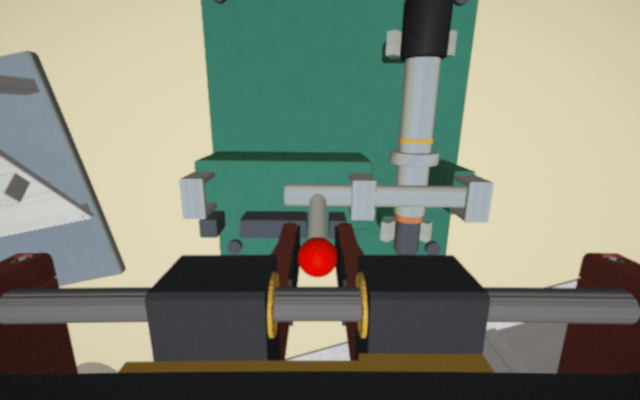

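```bash
python3 -m creep '[{"dx":0,"dy":-10,"dz":0,"spin":0},{"dx":0,"dy":-24,"dz":0,"spin":0},{"dx":0,"dy":-38,"dz":0,"spin":0},{"dx":0,"dy":-50,"dz":0,"spin":0},{"dx":0,"dy":-57,"dz":0,"spin":0}]'; python3 -m creep '[{"dx":0,"dy":0,"dz":0,"spin":0},{"dx":0,"dy":0,"dz":0,"spin":0}]';python3 -c "
from h import *
st();snap('w7')"
```

```text
time_s: 4.7
ee_pos: [0.5888, 0.2369, 0.1072]
ee_rot: [0.027, 0.706, -0.024, 0.707]
force: [2.0, 17.9, 0.7]
gripper_width: 0.019
time_s: 4.9
ee_pos: [0.5888, 0.2375, 0.1072]
ee_rot: [0.026, 0.706, -0.024, 0.707]
force: [3.0, 7.4, 2.6]
gripper_width: 0.0189
t 4.9 p [0.5888 0.2375 0.1072] z [ 0.998 -0.07   0.001] y [0.07  0.998 0.003] F [3.  7.4 2.6] w 0.0189 j [-0.51  0.54  0.07  1.69 -0.05  0.91  1.08]
```

View pics/w7.png

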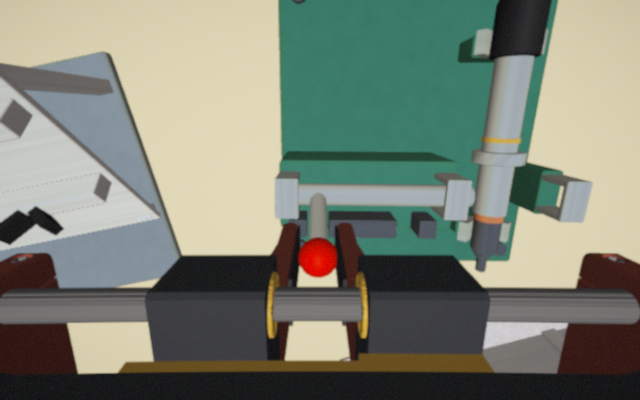

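```bash
python3 -m creep '[{"dx":3.4,"dy":0.4,"dz":10,"spin":0},{"dx":8,"dy":0.4,"dz":16.5,"spin":0},{"dx":13.5,"dy":0.4,"dz":22,"spin":0},{"dx":20,"dy":0.4,"dz":27,"spin":0},{"dx":27,"dy":0.4,"dz":31,"spin":0}]'; python3 -m creep '[{"dx":7,"dy":0,"dz":3,"spin":0},{"dx":14,"dy":0,"dz":4.6,"spin":0},{"dx":21,"dy":0,"dz":5.2,"spin":0},{"dx":23,"dy":0,"dz":5.2,"spin":0},{"dx":23,"dy":0,"dz":5.2,"spin":0}]';python3 -c "
from h import *
st();snap('w8')"
```

```text
time_s: 5.45
ee_pos: [0.6183, 0.2352, 0.0789]
ee_rot: [0.025, 0.708, -0.024, 0.706]
force: [-0.7, 6.0, -0.1]
gripper_width: 0.0189
time_s: 5.95
ee_pos: [0.6236, 0.2349, 0.057]
ee_rot: [0.025, 0.707, -0.024, 0.706]
force: [-1.4, 6.1, 6.4]
gripper_width: 0.0189
t 5.95 p [0.6236 0.2349 0.057 ] z [ 0.998 -0.07  -0.002] y [0.07  0.998 0.001] F [-1.4  6.1  6.4] w 0.0189 j [-0.48  0.65  0.07  1.64 -0.06  0.86  1.11]
```

View pics/w8.png

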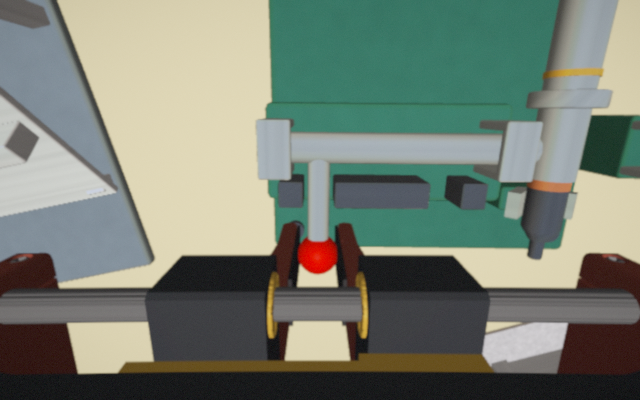

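```bash
python3 -m creep '[{"dx":0,"dy":0,"dz":0,"spin":0},{"dx":0,"dy":0,"dz":0,"spin":0},{"dx":0,"dy":0,"dz":0,"spin":0},{"dx":-30,"dy":0,"dz":0,"spin":0},{"dx":-80,"dy":0,"dz":0,"spin":0}]' 120; python3 -m creep '[{"dx":-25,"dy":35,"dz":-20,"spin":0},{"dx":-25,"dy":80,"dz":-45,"spin":0},{"dx":-25,"dy":125,"dz":-70,"spin":0},{"dx":-25,"dy":134,"dz":-80,"spin":0},{"dx":-25,"dy":134,"dz":-80,"spin":0}]'; python3 -c "
from h import *
st();snap('w9');go((.5286,.363,.037),(.9975,-.07))"
```

```text
time_s: 6.5
ee_pos: [0.6222, 0.232, 0.1335]
ee_rot: [0.024, 0.709, -0.027, 0.704]
force: [0.6, 0.2, -0.6]
gripper_width: 0.0467
time_s: 7.0
ee_pos: [0.5517, 0.3761, 0.1612]
ee_rot: [0.023, 0.707, -0.023, 0.706]
force: [0.4, 0.4, -0.0]
gripper_width: 0.0465
t 7.0 p [0.5517 0.3761 0.1612] z [ 0.998 -0.065 -0.002] y [ 0.065  0.998 -0.   ] F [ 0.4  0.4 -0. ] w 0.0465 j [-0.71  0.54  0.05  1.55 -0.03  1.06  0.86]
dx dy dz [124.3 -11.8 -24.3] spin 0.001 j7 0.86
```

View pics/w9.png

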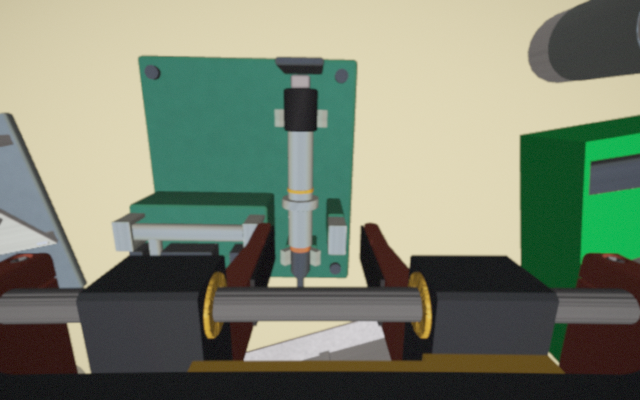

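Run:
```python
from h import *
T=np.load("pics/w9.npz")["T"];cp=bot.camera_params("wrist")
im=cv2.imread("pics/w9.png");h=cv2.cvtColor(im,cv2.COLOR_BGR2HSV)
for r in (145,155,165,175,182):
    g=(np.abs(h[r,:,0].astype(int)-80)<25)&(h[r,:,1]>90)
    xs=np.where(~g[260:345])[0]+260; 
    print(r,xs.min(),xs.max(),onz(ray("wrist",((xs.min()+xs.max())/2,r),T,cp),.056).round(4))
print("collar front",onz(ray("wrist",(300,209),T,cp),.07).round(4),"back",onz(ray("wrist",(300,200),T,cp),.07).round(4), "cap/body edge",onz(ray("wrist",(300,129),T,cp),.068).round(4))
```

```text
145 287 313 [0.51   0.3644 0.056 ]
155 287 313 [0.5183 0.3638 0.056 ]
165 287 313 [0.5268 0.3631 0.056 ]
175 287 312 [0.5355 0.362  0.056 ]
182 287 312 [0.5416 0.3615 0.056 ]
collar front [0.5617 0.3611 0.07  ] back [0.5539 0.3617 0.07  ] cap/body edge [0.4963 0.3661 0.068 ]
```

```bash
python3 -m creep '[{"dx":25,"dy":-12,"dz":-24,"spin":0},{"dx":60,"dy":-12,"dz":-24,"spin":0},{"dx":100,"dy":-12,"dz":-24,"spin":0},{"dx":124,"dy":-12,"dz":-24,"spin":0},{"dx":124,"dy":-12,"dz":-24,"spin":0}]';python3 -c "
from h import *
st();snap('w10');go((.528,.363,.037),(.9975,-.07))"
```

```text
time_s: 7.55
ee_pos: [0.5291, 0.3583, 0.034]
ee_rot: [0.024, 0.708, -0.028, 0.705]
force: [-0.5, -0.2, 0.5]
gripper_width: 0.0463
t 7.55 p [0.5291 0.3583 0.034 ] z [ 0.997 -0.074 -0.004] y [ 0.074  0.997 -0.006] F [-0.5 -0.2  0.5] w 0.0463 j [-0.7   0.64  0.04  1.72 -0.04  0.79  0.85]
dx dy dz [-0.6  3.2 -2.5] spin -0.004 j7 0.85
```

View pics/w10.png

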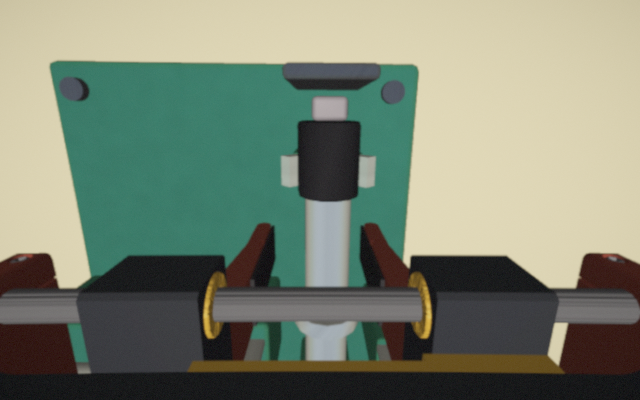

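```bash
python3 -m creep '[{"dx":0,"dy":3,"dz":-1,"spin":0},{"dx":0,"dy":3,"dz":-1,"spin":0}]'; python3 -m creep '[{"dx":0,"dy":0,"dz":0,"spin":0},{"dx":0,"dy":0,"dz":0,"spin":0},{"dx":0,"dy":0,"dz":0,"spin":0},{"dx":0,"dy":0,"dz":0,"spin":0}]' 255 20; python3 -m creep '[{"dx":-10,"dy":0,"dz":0,"spin":0},{"dx":-30,"dy":0,"dz":0,"spin":0},{"dx":-60,"dy":0,"dz":0,"spin":0},{"dx":-80,"dy":0,"dz":0,"spin":0},{"dx":-80,"dy":0,"dz":0,"spin":0}]';python3 -c "
from h import *
st();snap('w11');snap('side11','side')"
```

```text
time_s: 7.8
ee_pos: [0.5302, 0.3667, 0.0398]
ee_rot: [0.026, 0.706, -0.025, 0.707]
force: [-0.7, -0.1, 0.3]
gripper_width: 0.0464
time_s: 8.2
ee_pos: [0.529, 0.3632, 0.0382]
ee_rot: [0.024, 0.707, -0.027, 0.706]
force: [-2.4, -7.9, 6.5]
gripper_width: 0.0203
time_s: 8.7
ee_pos: [0.5303, 0.3676, 0.1211]
ee_rot: [0.026, 0.705, -0.024, 0.708]
force: [0.7, -0.4, -4.2]
gripper_width: 0.0204
t 8.7 p [0.5303 0.3676 0.1211] z [ 0.998 -0.07   0.004] y [0.07  0.998 0.004] F [ 0.7 -0.4 -4.2] w 0.0204 j [-0.72  0.54  0.05  1.66 -0.03  0.95  0.85]
```

View pics/w11.png

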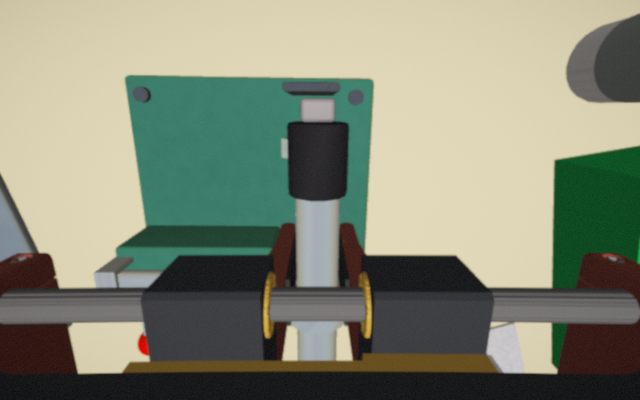

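Run:
```python
import cv2
im=cv2.imread("pics/side11.png");cv2.imwrite("pics/side11z.png",cv2.resize(im[130:280,240:440],None,fx=4,fy=4,interpolation=cv2.INTER_CUBIC))
```

```text
(no output)
```

View pics/side11z.png

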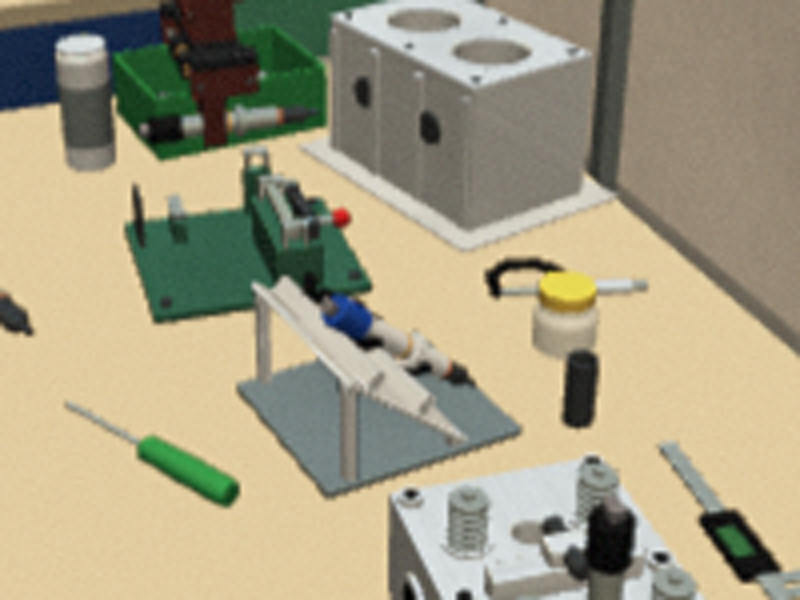

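```bash
python3 -m creep '[{"dx":-40,"dy":0,"dz":0,"spin":0},{"dx":-75,"dy":-25,"dz":20,"spin":0},{"dx":-110,"dy":-60,"dz":35,"spin":0},{"dx":-145,"dy":-95,"dz":50,"spin":0},{"dx":-170,"dy":-135,"dz":60,"spin":0}]';  python3 -m creep '[{"dx":0,"dy":-40,"dz":0,"spin":0},{"dx":0,"dy":-60,"dz":0,"spin":0},{"dx":0,"dy":-60,"dz":0,"spin":0},{"dx":0,"dy":-60,"dz":0,"spin":0},{"dx":0,"dy":-60,"dz":0,"spin":0}]';python3 -c "
from h import *
st();snap('w12')"
```

```text
time_s: 9.3
ee_pos: [0.5791, 0.2281, 0.2869]
ee_rot: [0.024, 0.707, -0.025, 0.706]
force: [0.7, 0.8, -4.2]
gripper_width: 0.0203
time_s: 9.8
ee_pos: [0.5741, 0.1703, 0.2858]
ee_rot: [0.024, 0.707, -0.024, 0.706]
force: [0.4, 0.8, -4.3]
gripper_width: 0.0203
t 9.8 p [0.5741 0.1703 0.2858] z [ 0.998 -0.069 -0.002] y [0.069 0.998 0.   ] F [ 0.4  0.8 -4.3] w 0.0203 j [-0.46  0.32  0.12  1.58 -0.04  1.24  1.17]
```

View pics/w12.png

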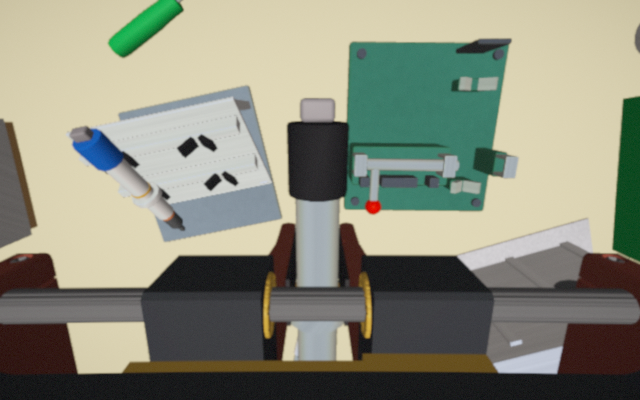

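Run:
```python
import cv2
im=cv2.imread("pics/w12.png");cv2.imwrite("pics/w12z.png",cv2.resize(im[75:250,50:290],None,fx=3.33,fy=3.33,interpolation=cv2.INTER_CUBIC))
```

```text
(no output)
```

View pics/w12z.png

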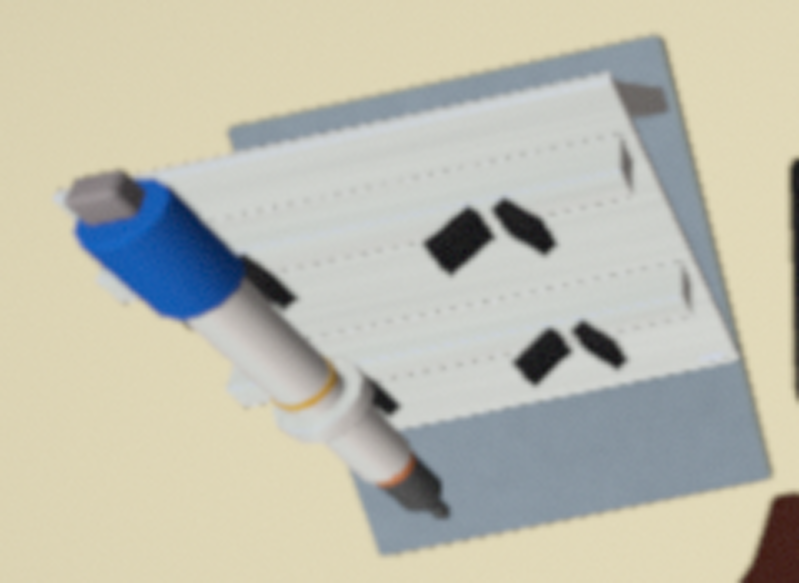

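```bash
cat > rk.py <<'E'
from h import *
T=np.load("pics/w12.npz")["T"];cp=bot.camera_params("wrist")
q=lambda u,v:(50+u/3.33,75+v/3.33)
E
python3 - <<'E'
from rk import *
for z in(0.004,0.008):
    FL,FR,BR,BL=[onz(ray("wrist",q(*c),T,cp),z)[:2] for c in((383,552),(770,475),(660,38),(232,130))]
    n=np.linalg.norm
    print(z,FL.round(4),FR.round(4),BR.round(4),BL.round(4),"lens",n(FR-FL),n(BR-BL),n(FR-BR),n(FL-BL))
    c=(FL+FR+BR+BL)/4;y=(FR-FL)/n(FR-FL)+(BR-BL)/n(BR-BL);x=(FR-BR)/n(FR-BR)+(FL-BL)/n(FL-BL);print("c",c,"y",y/2,"x",x/2)
    y=np.array(y)/2;x=x/2
    xa=x+np.array([y[1],-y[0]]);xa/=n(xa);print("xaxis",xa)
tip=onz(ray("wrist",q(447,510),T,cp),.0336);print("spare tip",tip)
# spare plug end
E
```

```text
0.004 [ 0.6784 -0.0652] [0.6542 0.1118] [0.4686 0.086 ] [ 0.4927 -0.0904] lens 0.17857204293493642 0.1780981708972519 0.1873668840343385 0.1874781374528996
c [0.57345193 0.0105518 ] y [-0.13567402  0.99075348] x [0.99071136 0.13597573]
xaxis [0.99073285 0.13582493]
0.008 [ 0.6769 -0.063 ] [0.6528 0.1123] [0.4689 0.0868] [ 0.4928 -0.088 ] lens 0.1769665517032942 0.1764969401163998 0.18568232084923303 0.18579257401946278
c [0.57284404 0.01203045] y [-0.13567402  0.99075348] x [0.99071136 0.13597573]
xaxis [0.99073285 0.13582493]
spare tip [ 0.65026606 -0.01937325  0.0336    ]
```

Run:
```python
from rk import *
c=np.array([.5737,.0100]);X=np.array([.9907,.1358]);Y=np.array([-.1358,.9907])
def rf(p): d=p[:2]-c;return np.round([d@X*1000,d@Y*1000],1)
for nm,uv,z in(("front",(572,351),.075),("rear",(492,234),.114),("FL",(545,355),.075),("FR",(600,345),.075),("RL",(460,240),.114),("RR",(525,226),.114)):
    p=onz(ray("wrist",q(*uv),T,cp),z);print(nm,p.round(4),rf(p))
for nm,uv,z in(("spare collar lowface",(345,425),.085),("capedge",(190,310),.138)):
    p=onz(ray("wrist",q(*uv),T,cp),z);print(nm,rf(p))
```

```text
front [0.5786 0.0553 0.075 ] [11.  44.2]
rear [0.5321 0.0483 0.114 ] [-36.   43.6]
FL [0.5794 0.0454 0.075 ] [10.5 34.3]
FR [0.5771 0.0656 0.075 ] [10.9 54.6]
RL [0.5333 0.038  0.114 ] [-36.2  33.3]
RR [0.5304 0.059  0.114 ] [-36.3  54.4]
spare collar lowface [ 19.2 -38.6]
capedge [-32.9 -40.3]
```

Run:
```python
from h import *
cp=bot.camera_params("wrist");t=cp["tool_from_camera"]
for f in("w11","w12"):
  im=cv2.imread(f"pics/{f}.png");print(im[185:206,318].sum(1))
for v in(196,198):
  o,d=ray("wrist",(318,v),t,cp)
  for r in(.0105,.014): print(v,r,(o+d*((-.019-r-o[0])/d[0]))[2]*1000)
c=np.array([.5737,.0100]);X=np.array([.9907,.1358]);Y=np.array([-.1358,.9907])
p=c-.016*X+.0432*Y;print("pre",p);go((*p,.150),X)
```

```text
[129 124 125 122 122 124 135 123 128 126 126 126 119 127 136 250 419 501
 520 521 517]
[130 124 136 124 130 124 128 128 116 126 129 119 139 130 122 156 318 477
 514 520 521]
196 0.0105 -32.725016034783806
196 0.014 -33.67012689371079
198 0.0105 -31.821777139437234
198 0.014 -32.790570956827054
pre [0.55198224 0.05062544]
dx dy dz [ 136.  -121.   -13.8] spin -0.205 j7 1.17
```

```bash
python3 -m creep '[{"dx":0,"dy":-30,"dz":-3,"spin":-0.07},{"dx":10,"dy":-65,"dz":-7,"spin":-0.14},{"dx":30,"dy":-100,"dz":-11,"spin":-0.205},{"dx":65,"dy":-121,"dz":-14,"spin":-0.205},{"dx":100,"dy":-121,"dz":-14,"spin":-0.205}]';python3 -m creep '[{"dx":20,"dy":0,"dz":0,"spin":0},{"dx":36,"dy":0,"dz":0,"spin":0},{"dx":36,"dy":0,"dz":0,"spin":0},{"dx":36,"dy":0,"dz":0,"spin":0}]';python3 -c "
from h import *
st();snap('w13');snap('side13','side');go((.5520,.0506,.150),(.9907,.1358))
im=cv2.imread('pics/side13.png');cv2.imwrite('pics/side13z.png',cv2.resize(im[130:280,240:440],None,fx=4,fy=4,interpolation=cv2.INTER_CUBIC))"
```

```text
time_s: 10.35
ee_pos: [0.5522, 0.0459, 0.1864]
ee_rot: [-0.047, 0.705, 0.046, 0.706]
force: [-0.7, 0.6, -5.2]
gripper_width: 0.0206
time_s: 10.75
ee_pos: [0.5524, 0.0498, 0.151]
ee_rot: [-0.048, 0.706, 0.048, 0.705]
force: [-0.5, 0.0, -3.5]
gripper_width: 0.0202
t 10.75 p [0.5524 0.0498 0.151 ] z [ 0.991  0.135 -0.001] y [-0.135  0.991  0.   ] F [-0.5  0.  -3.5] w 0.0202 j [-0.27  0.37  0.12  1.86 -0.05  0.92  1.58]
dx dy dz [ 2.   1.2 -0.8] spin -0.001 j7 1.58
```

View pics/side13z.png

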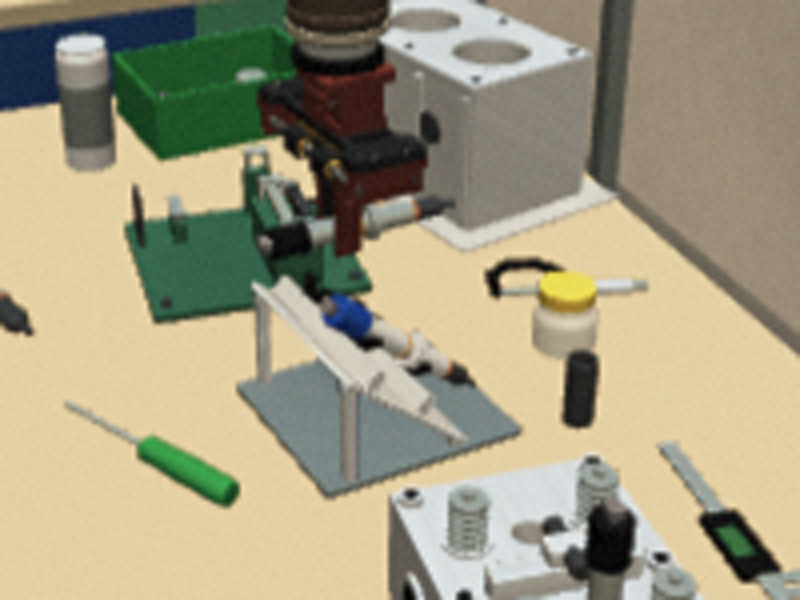

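View pics/w13.png

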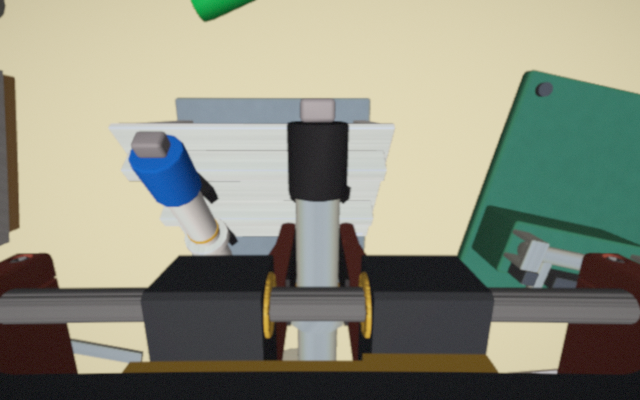

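```bash
python3 -m creep '[{"dx":15,"dy":1,"dz":0,"spin":0},{"dx":30,"dy":1,"dz":0,"spin":0},{"dx":38,"dy":1,"dz":0,"spin":0},{"dx":42,"dy":1,"dz":0,"spin":0},{"dx":42,"dy":1,"dz":0,"spin":0}]' 255 8;python3 -c "
from h import *
st();snap('w14')"
```

```text
time_s: 11.35
ee_pos: [0.5522, 0.05, 0.1091]
ee_rot: [-0.047, 0.706, 0.047, 0.706]
force: [-0.3, 0.1, -4.0]
gripper_width: 0.0208
t 11.35 p [0.5522 0.05   0.1091] z [ 0.991  0.134 -0.   ] y [-0.134  0.991  0.   ] F [-0.3  0.1 -4. ] w 0.0208 j [-0.27  0.42  0.12  1.89 -0.06  0.83  1.59]
```

View pics/w14.png

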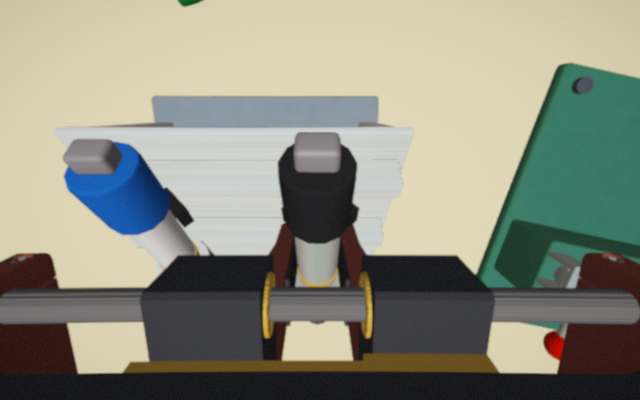

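```bash
python3 -c "
from h import *
snap('side14','side');st()
im=cv2.imread('pics/side14.png');cv2.imwrite('pics/side14z.png',cv2.resize(im[150:260,280:400],None,fx=5,fy=5,interpolation=cv2.INTER_CUBIC))"
```

```text
t 11.45 p [0.5526 0.05   0.1097] z [0.991 0.134 0.001] y [-0.134  0.991  0.   ] F [ 0.1  0.3 -3.2] w 0.0209 j [-0.27  0.42  0.12  1.89 -0.06  0.83  1.59]
```

View pics/side14z.png

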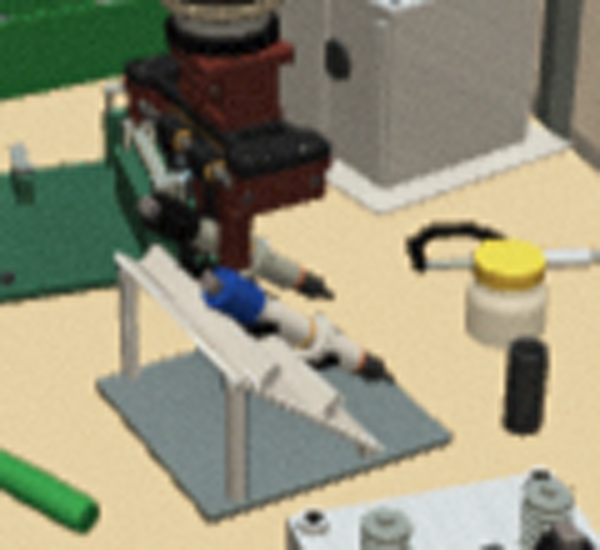

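```bash
python3 -m creep '[{"dx":6,"dy":0,"dz":0,"spin":0},{"dx":12,"dy":0,"dz":0,"spin":0},{"dx":15,"dy":0,"dz":0,"spin":0},{"dx":17,"dy":0,"dz":0,"spin":0},{"dx":17,"dy":0,"dz":0,"spin":0}]' 255 8;python3 -c "
from h import *
st();snap('w15');snap('side15','side')
im=cv2.imread('pics/side15.png');cv2.imwrite('pics/side15z.png',cv2.resize(im[150:260,280:400],None,fx=5,fy=5,interpolation=cv2.INTER_CUBIC))"
```

```text
time_s: 11.95
ee_pos: [0.5529, 0.051, 0.0923]
ee_rot: [-0.047, 0.705, 0.048, 0.706]
force: [2.2, 4.0, -2.3]
gripper_width: 0.0208
t 11.95 p [0.5529 0.051  0.0923] z [0.991 0.135 0.002] y [-0.135  0.991  0.001] F [ 2.2  4.  -2.3] w 0.0208 j [-0.27  0.44  0.11  1.91 -0.07  0.8   1.59]
```

View pics/side15z.png

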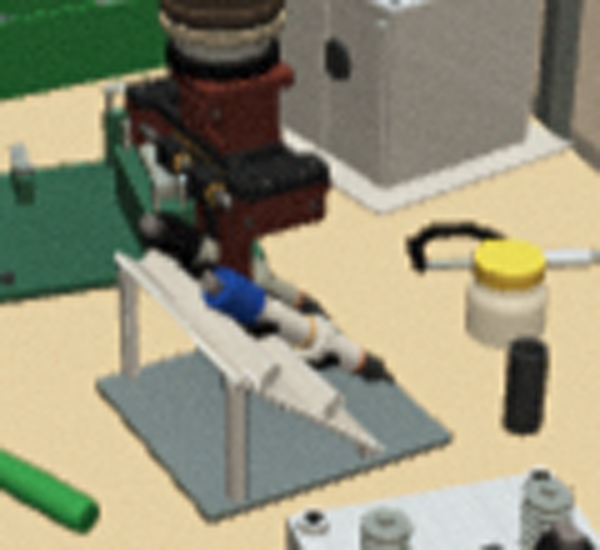

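View pics/w15.png

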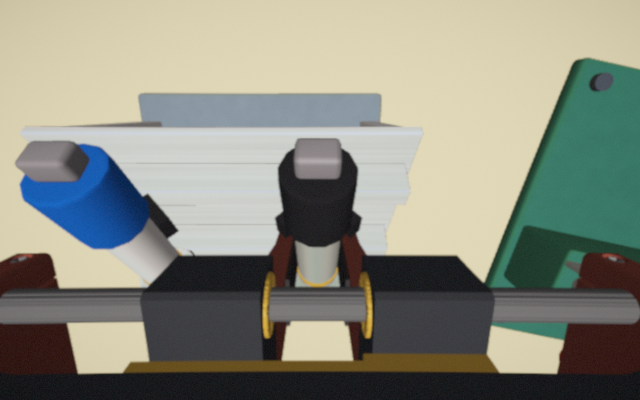

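```bash
python3 -m creep '[{"dx":1,"dy":1.5,"dz":0,"spin":0},{"dx":3,"dy":2,"dz":0,"spin":0},{"dx":4,"dy":2,"dz":0,"spin":0},{"dx":4,"dy":2,"dz":0,"spin":0}]' 255 6;python3 -c "
from h import *
st();snap('w16')"
```

```text
time_s: 12.45
ee_pos: [0.5529, 0.0514, 0.0892]
ee_rot: [-0.047, 0.705, 0.047, 0.706]
force: [0.7, 0.4, 6.2]
gripper_width: 0.0207
t 12.45 p [0.5529 0.0514 0.0892] z [0.991 0.133 0.002] y [-0.133  0.991 -0.   ] F [0.7 0.4 6.2] w 0.0207 j [-0.27  0.45  0.11  1.91 -0.07  0.79  1.59]
```

View pics/w16.png

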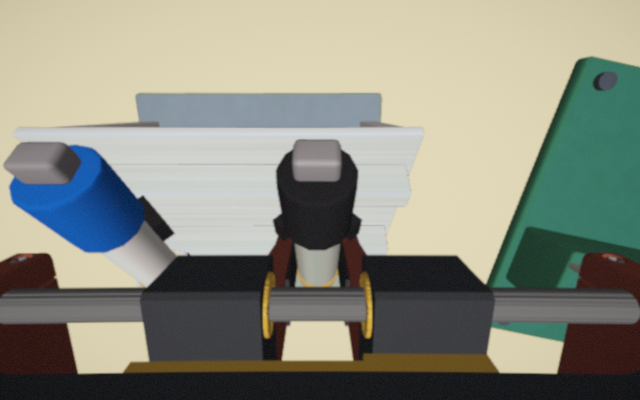

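```bash
python3 -m creep '[{"dx":0,"dy":0,"dz":0,"spin":0},{"dx":0,"dy":0,"dz":0,"spin":0},{"dx":0,"dy":0,"dz":0,"spin":0}]' 130;python3 -m creep '[{"dx":-15,"dy":0,"dz":0,"spin":0},{"dx":-45,"dy":0,"dz":0,"spin":0},{"dx":-80,"dy":0,"dz":0,"spin":0},{"dx":-110,"dy":0,"dz":0,"spin":0},{"dx":-110,"dy":0,"dz":0,"spin":0}]'; python3 -c "
from h import *
st();snap('w17');snap('side17','side')
im=cv2.imread('pics/side17.png');cv2.imwrite('pics/side17z.png',cv2.resize(im[150:260,280:400],None,fx=5,fy=5,interpolation=cv2.INTER_CUBIC))"
```

```text
time_s: 12.8
ee_pos: [0.5514, 0.0514, 0.0878]
ee_rot: [-0.047, 0.706, 0.047, 0.705]
force: [0.2, 0.0, 0.6]
gripper_width: 0.0409
time_s: 13.3
ee_pos: [0.5539, 0.0519, 0.202]
ee_rot: [-0.047, 0.703, 0.048, 0.708]
force: [0.4, 0.5, 0.7]
gripper_width: 0.0429
t 13.3 p [0.5539 0.0519 0.202 ] z [0.991 0.133 0.006] y [-0.133  0.991  0.   ] F [0.4 0.5 0.7] w 0.0429 j [-0.28  0.31  0.13  1.8  -0.05  1.03  1.57]
```

View pics/side17z.png

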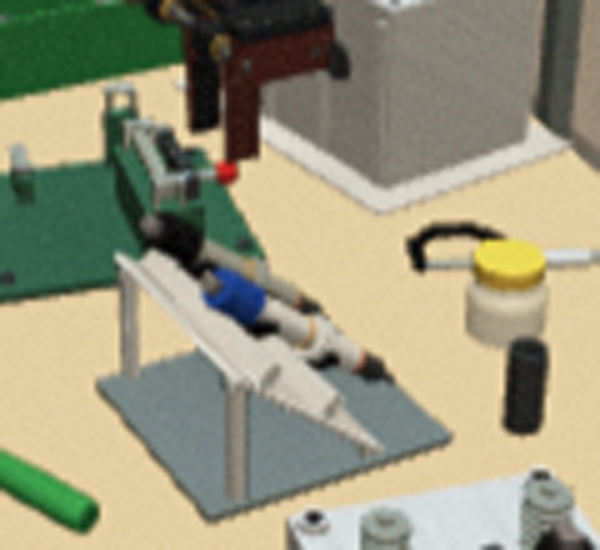

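View pics/w17.png

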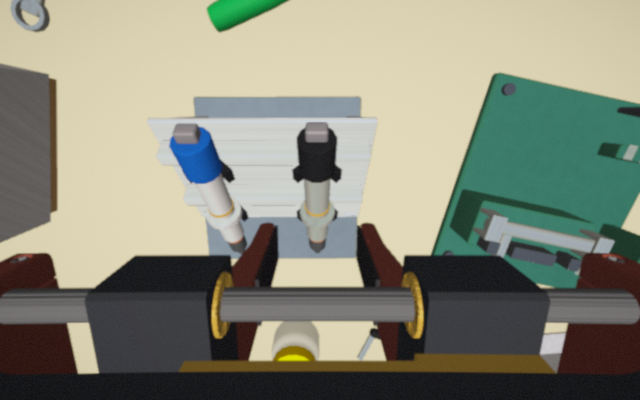

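Run:
```python
from h import *
im=cv2.imread("pics/w17.png");cv2.imwrite("pics/w17z.png",cv2.resize(im[110:260,150:390],None,fx=3.33,fy=3.33,interpolation=cv2.INTER_CUBIC))
```

```text
(no output)
```

View pics/w17z.png

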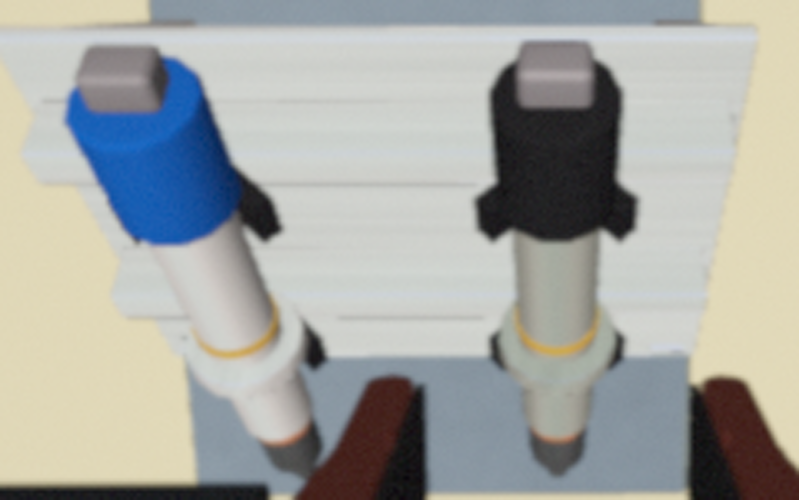

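```bash
python3 -m creep '[{"dx":0,"dy":0,"dz":-25,"spin":0},{"dx":20,"dy":0,"dz":-40,"spin":0},{"dx":55,"dy":0,"dz":-40,"spin":0},{"dx":75,"dy":0,"dz":-40,"spin":0},{"dx":79,"dy":0,"dz":-40,"spin":0}]';python3 -m creep '[{"dx":0,"dy":0,"dz":0,"spin":0},{"dx":0,"dy":0,"dz":0,"spin":0}]'; python3 -c "
from h import *
st();snap('w18')"
```

```text
time_s: 13.9
ee_pos: [0.5094, 0.0461, 0.1155]
ee_rot: [-0.048, 0.708, 0.047, 0.703]
force: [-0.0, 0.6, -0.6]
gripper_width: 0.0432
time_s: 14.1
ee_pos: [0.5125, 0.0465, 0.1194]
ee_rot: [-0.047, 0.705, 0.047, 0.706]
force: [0.4, 0.3, -0.2]
gripper_width: 0.0427
t 14.1 p [0.5125 0.0465 0.1194] z [0.991 0.134 0.   ] y [-0.134  0.991 -0.   ] F [ 0.4  0.3 -0.2] w 0.0427 j [-0.28  0.34  0.12  1.98 -0.05  0.82  1.57]
```

View pics/w18.png

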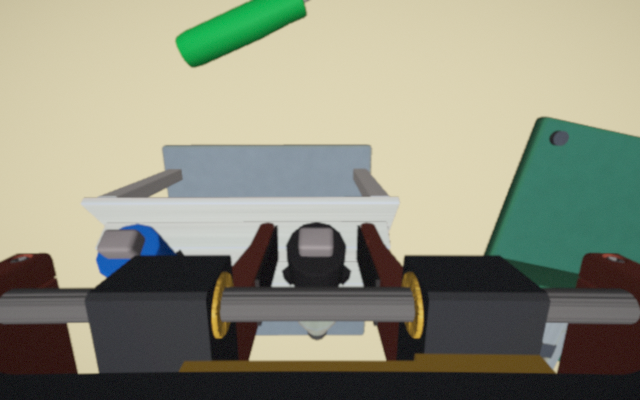

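```bash
python3 -m creep '[{"dx":-3,"dy":0,"dz":0,"spin":0},{"dx":-3,"dy":0,"dz":0,"spin":0},{"dx":-3,"dy":0,"dz":0,"spin":0},{"dx":-3,"dy":0,"dz":0,"spin":0},{"dx":-3,"dy":0,"dz":0,"spin":0}]' 255 45; python3 -c "
from h import *
st()"; python3 -m creep '[{"dx":-12,"dy":0,"dz":0,"spin":0},{"dx":-35,"dy":0,"dz":0,"spin":0},{"dx":-70,"dy":0,"dz":0,"spin":0},{"dx":-90,"dy":0,"dz":0,"spin":0},{"dx":-90,"dy":0,"dz":0,"spin":0}]'; python3 -c "
from h import *
st();snap('w19');snap('side19','side')
im=cv2.imread('pics/side19.png');cv2.imwrite('pics/side19z.png',cv2.resize(im[130:260,270:400],None,fx=4,fy=4,interpolation=cv2.INTER_CUBIC))"
```

```text
time_s: 14.65
ee_pos: [0.5129, 0.0461, 0.1229]
ee_rot: [-0.047, 0.705, 0.047, 0.706]
force: [-0.6, -2.5, 7.0]
gripper_width: 0.027
t 14.65 p [0.5129 0.0461 0.1229] z [0.991 0.133 0.002] y [-0.133  0.991 -0.   ] F [-0.6 -2.5  7. ] w 0.027 j [-0.28  0.34  0.12  1.98 -0.05  0.83  1.57]
time_s: 15.15
ee_pos: [0.5133, 0.047, 0.2148]
ee_rot: [-0.047, 0.704, 0.048, 0.707]
force: [1.4, 0.3, -4.5]
gripper_width: 0.0273
t 15.15 p [0.5133 0.047  0.2148] z [0.991 0.134 0.004] y [-0.134  0.991  0.001] F [ 1.4  0.3 -4.5] w 0.0273 j [-0.29  0.23  0.13  1.88 -0.03  1.03  1.55]
```

View pics/side19z.png

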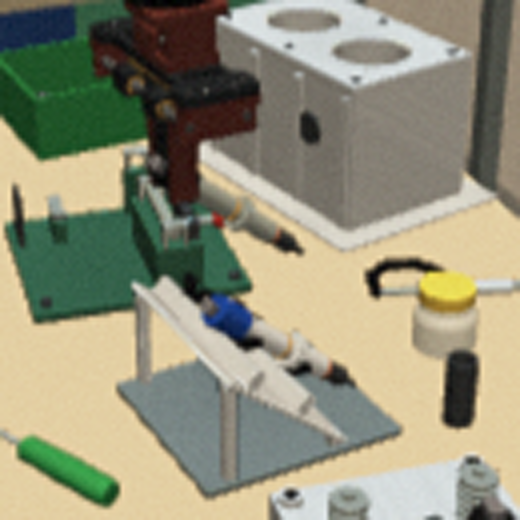

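View pics/w19.png

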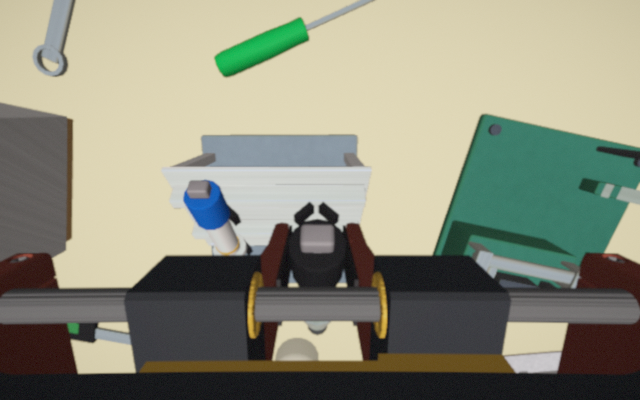

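```bash
python3 -m creep '[{"dx":-35,"dy":0,"dz":0,"spin":0.1},{"dx":-75,"dy":0,"dz":0,"spin":0.24},{"dx":-100,"dy":-20,"dz":-10,"spin":0.38},{"dx":-110,"dy":-55,"dz":-20,"spin":0.52},{"dx":-110,"dy":-95,"dz":-32,"spin":0.66}]';python3 -c "
from h import *
st();go((.46,-.24,.325),(0,-1))"
```

```text
time_s: 15.75
ee_pos: [0.4931, -0.0516, 0.3219]
ee_rot: [0.185, 0.683, -0.185, 0.682]
force: [1.2, -0.8, -4.8]
gripper_width: 0.0274
t 15.75 p [ 0.4931 -0.0516  0.3219] z [ 0.864 -0.504 -0.   ] y [0.504 0.864 0.   ] F [ 1.2 -0.8 -4.8] w 0.0274 j [-0.24  0.11  0.28  1.77 -0.03  1.27  1.08]
dx dy dz [  -3.2 -179.3   66.4] spin 1.042 j7 1.08
```

```bash
python3 -m creep '[{"dx":0,"dy":-40,"dz":15,"spin":0.14},{"dx":0,"dy":-80,"dz":30,"spin":0.28},{"dx":0,"dy":-120,"dz":45,"spin":0.42},{"dx":0,"dy":-160,"dz":60,"spin":0.56},{"dx":-3,"dy":-179,"dz":66,"spin":0.7}]';python3 -m creep '[{"dx":0,"dy":0,"dz":0,"spin":0.14},{"dx":0,"dy":0,"dz":0,"spin":0.28},{"dx":0,"dy":0,"dz":0,"spin":0.36},{"dx":0,"dy":0,"dz":0,"spin":0.36},{"dx":0,"dy":0,"dz":0,"spin":0.36}]';python3 -c "
from h import *
st();snap('w20');go((.46,-.24,.325),(0,-1))"
```

```text
time_s: 16.25
ee_pos: [0.4579, -0.2434, 0.3229]
ee_rot: [0.409, 0.577, -0.411, 0.575]
force: [0.1, -0.1, -4.5]
gripper_width: 0.0274
time_s: 16.75
ee_pos: [0.46, -0.2393, 0.3238]
ee_rot: [-0.503, -0.498, 0.503, -0.496]
force: [-0.0, -0.0, -4.3]
gripper_width: 0.0274
t 16.75 p [ 0.46   -0.2393  0.3238] z [-0.012 -1.    -0.001] y [ 1.    -0.012 -0.002] F [-0.  -0.  -4.3] w 0.0274 j [-0.07  0.15  0.53  1.73 -0.08  1.28  0.47]
dx dy dz [-0.9 -0.1  0.6] spin -0.012 j7 0.47
```

View pics/w20.png

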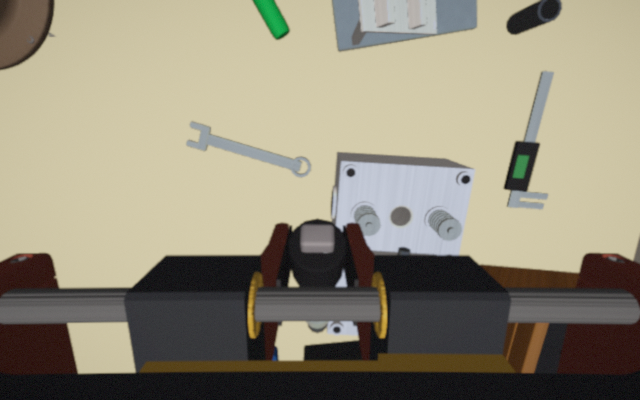

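Run:
```python
from h import *
T=np.load("pics/w20.npz")["T"];cp=bot.camera_params("wrist")
im=cv2.imread("pics/w20.png");g=cv2.cvtColor(im,cv2.COLOR_BGR2GRAY)
cv2.imwrite("pics/w20z.png",cv2.resize(im[150:260,320:480],None,fx=5,fy=5,interpolation=cv2.INTER_CUBIC))
s=g[200:232,385:417];m=(s<130).astype(np.uint8);k,l,st_,c=cv2.connectedComponentsWithStats(m)
for i in range(1,k):
    if st_[i,4]>50:
        uv=c[i]+[385,200];print(st_[i],uv,onz(ray("wrist",uv,T,cp),.110))
        bu=uv
print("tri",tri(ray("scene",(120+292/4,130+(617-440)/4)),ray("side",(330+168/4,235+111/4))))
for uv in((341,161),(473,168)): print(onz(ray("wrist",uv,T,cp),.11))
```

```text
[  6   7  19  18 275] [400.22181818 215.75272727] [ 0.56360758 -0.29797717  0.11      ]
tri (array([ 0.56346343, -0.29748724,  0.10779581]), [np.float64(0.2), np.float64(0.2)])
[ 0.48934886 -0.22837846  0.11      ]
[ 0.64668052 -0.23881958  0.11      ]
```

View pics/w20z.png

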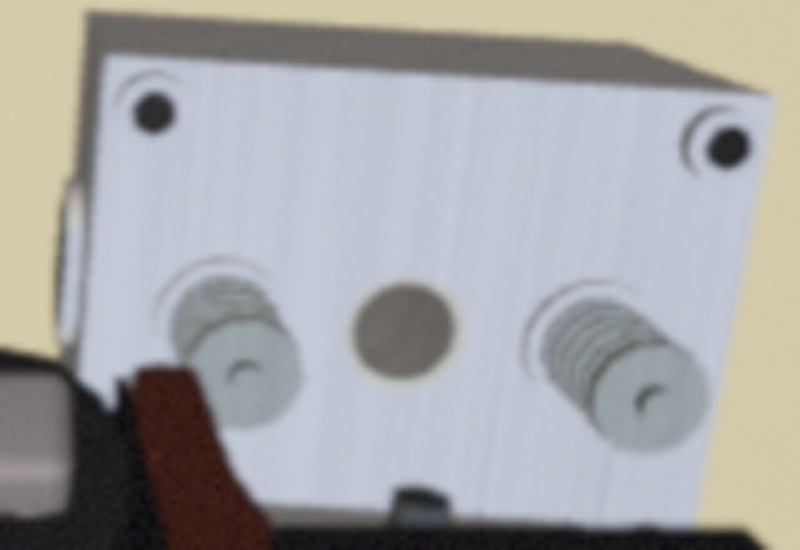

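```bash
python3 -m creep '[{"dx":0,"dy":0,"dz":0,"spin":-0.05},{"dx":0,"dy":0,"dz":0,"spin":-0.058},{"dx":0,"dy":0,"dz":0,"spin":-0.058}]' 255 16;python3 -c "
from h import *
st();snap('sc21','scene');snap('w21')
im=cv2.imread('pics/sc21.png');cv2.imwrite('pics/sc21z.png',cv2.resize(im[60:220,120:300],None,fx=4,fy=3.7,interpolation=cv2.INTER_CUBIC))"
```

```text
time_s: 17.1
ee_pos: [0.4603, -0.2397, 0.3248]
ee_rot: [0.489, 0.511, -0.489, 0.511]
force: [-0.3, -0.2, -3.5]
gripper_width: 0.0279
t 17.1 p [ 0.4603 -0.2397  0.3248] z [ 0.043 -0.999 -0.   ] y [ 0.999  0.043 -0.   ] F [-0.3 -0.2 -3.5] w 0.0279 j [-0.07  0.15  0.53  1.73 -0.08  1.28  0.52]
```

View pics/sc21z.png

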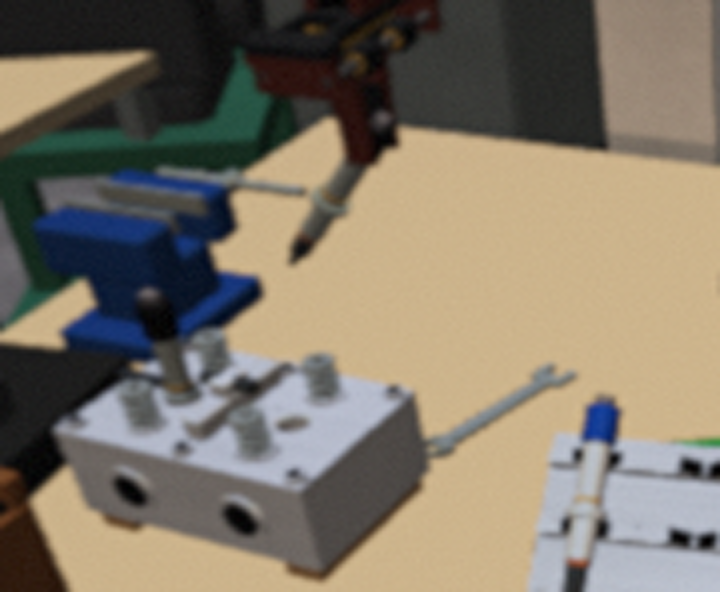

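```bash
cat >> h.py <<'E'
def tilt(uv,cam="scene"):
    p,R=tool(bot.get_state());g=p-.019*R[:,0]
    o,d=ray(cam,uv);n=R[:,1];t=((g-o)@n)/(d@n);q=o+t*d;l=R.T@(q-g)*1000
    print("tip",q.round(4),"len",np.linalg.norm(l).round(1),"psi deg",np.degrees(np.arctan2(l[2],l[0])).round(1));return q
E
python3 -c "
from h import *
tilt((120+294/4, 60+260/3.7))"
```

```text
tip [ 0.4643 -0.3329  0.2123] len 161.2 psi deg 35.3
```

```bash
python3 -m creep '[{"dx":0,"dy":0,"dz":0,"spin":0.1},{"dx":0,"dy":0,"dz":0,"spin":0.113},{"dx":0,"dy":0,"dz":0,"spin":0.113}]' 255 11;python3 -c "
from h import *
st();snap('sc22','scene')
im=cv2.imread('pics/sc22.png');cv2.imwrite('pics/sc22z.png',cv2.resize(im[60:220,120:300],None,fx=4,fy=3.7,interpolation=cv2.INTER_CUBIC))"
```

```text
time_s: 17.5
ee_pos: [0.4604, -0.2397, 0.325]
ee_rot: [0.517, 0.483, -0.517, 0.483]
force: [0.1, 0.3, -4.4]
gripper_width: 0.0278
t 17.5 p [ 0.4604 -0.2397  0.325 ] z [-0.068 -0.998 -0.   ] y [ 0.998 -0.068 -0.   ] F [ 0.1  0.3 -4.4] w 0.0278 j [-0.08  0.15  0.54  1.73 -0.08  1.28  0.41]
```

View pics/sc22z.png

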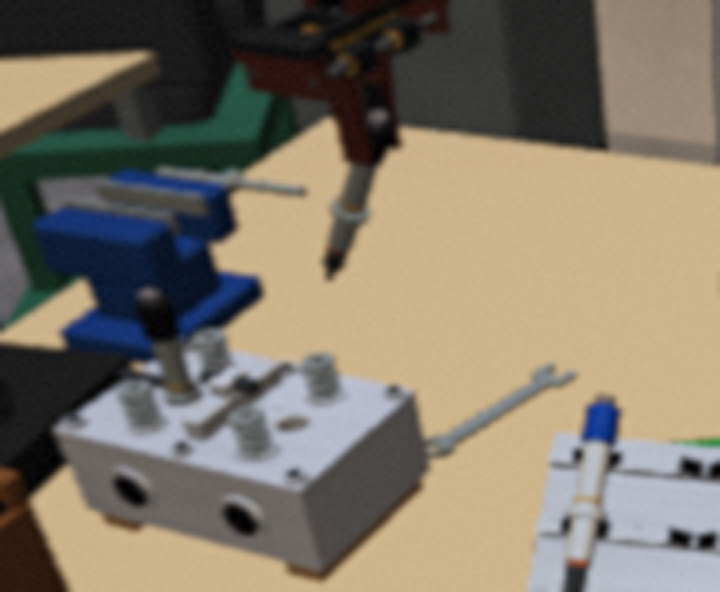

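```bash
python3 -c "
from h import *
tilt((120+330/4, 60+278/3.7))"
```

```text
tip [ 0.4558 -0.3081  0.1937] len 165.2 psi deg 24.5
```

```bash
python3 -m creep '[{"dx":0,"dy":0,"dz":0,"spin":0},{"dx":0,"dy":0,"dz":0,"spin":0}]' 255 8.5; python3 -m creep '[{"dx":0,"dy":0,"dz":0,"spin":0},{"dx":0,"dy":0,"dz":0,"spin":0}]' 255 25;python3 -c "
from h import *
st();snap('sc23','scene')
im=cv2.imread('pics/sc23.png');cv2.imwrite('pics/sc23z.png',cv2.resize(im[60:220,120:300],None,fx=4,fy=3.7,interpolation=cv2.INTER_CUBIC))"
```

```text
time_s: 17.75
ee_pos: [0.4604, -0.2399, 0.325]
ee_rot: [-0.517, -0.482, 0.517, -0.482]
force: [0.5, -0.4, -4.1]
gripper_width: 0.0277
time_s: 17.95
ee_pos: [0.4604, -0.2399, 0.325]
ee_rot: [0.517, 0.482, -0.517, 0.482]
force: [-0.6, -0.8, -3.6]
gripper_width: 0.0277
t 17.95 p [ 0.4604 -0.2399  0.325 ] z [-0.07  -0.998  0.   ] y [ 0.998 -0.07   0.   ] F [-0.6 -0.8 -3.6] w 0.0277 j [-0.08  0.15  0.54  1.73 -0.08  1.28  0.41]
```

View pics/sc23z.png

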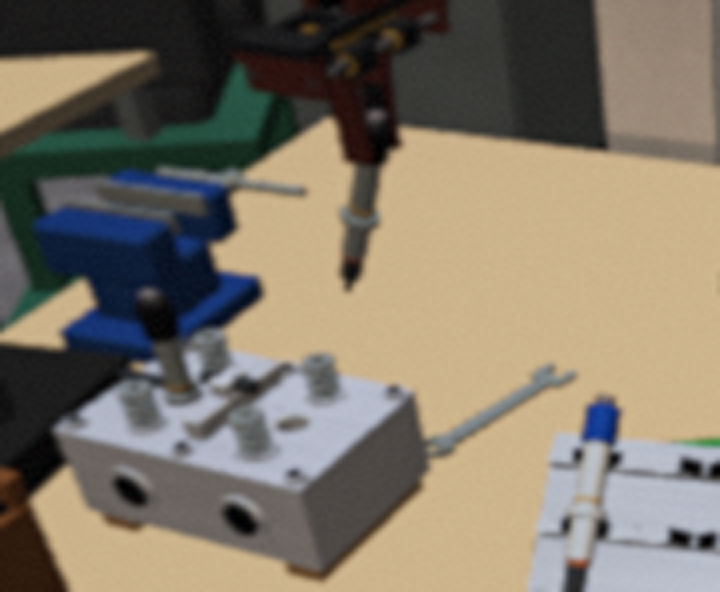

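```bash
python3 -c "
from h import *
q=tilt((120+348/4, 60+289/3.7))
p=bot.get_state()['ee_pos']; B=np.array([.5636,-.298,.110])
print((q-p).round(4)); t=B+[0,0,.05]-(q-p);print('tcp tgt tip 50mm above',t);go(t,(-.07,-.998))"
```

```text
tip [ 0.4568 -0.2922  0.1856] len 166.9 psi deg 18.3
[-0.0036 -0.0523 -0.1394]
tcp tgt tip 50mm above [ 0.56724096 -0.24569971  0.2994227 ]
dx dy dz [ 25.6 106.9  -1.6] spin 0.0 j7 0.41
```

```bash
python3 -m creep '[{"dx":0,"dy":25,"dz":0,"spin":0},{"dx":0,"dy":65,"dz":-2,"spin":0},{"dx":0,"dy":100,"dz":-2,"spin":0},{"dx":20,"dy":107,"dz":-2,"spin":0},{"dx":35,"dy":107,"dz":-2,"spin":0}]' 255 25;python3 -m creep '[{"dx":5,"dy":0,"dz":0,"spin":0},{"dx":5,"dy":0,"dz":0,"spin":0}]'; python3 -c "
from h import *
st();snap('sc24','scene');snap('sd24','side');snap('w24')
z=lambda i,x,y,w,h,f:cv2.resize(i[y:y+h,x:x+w],None,fx=f,fy=f,interpolation=cv2.INTER_CUBIC)
cv2.imwrite('pics/z24.png',np.hstack([z(cv2.imread('pics/sc24.png'),150,90,100,130,4),z(cv2.imread('pics/sd24.png'),330,160,100,130,4)]))"
```

```text
time_s: 18.5
ee_pos: [0.5688, -0.2447, 0.2883]
ee_rot: [-0.516, -0.483, 0.517, -0.482]
force: [-1.4, 1.5, -4.6]
gripper_width: 0.0276
time_s: 18.7
ee_pos: [0.5669, -0.2452, 0.2844]
ee_rot: [-0.517, -0.483, 0.518, -0.482]
force: [-0.3, -0.7, -4.6]
gripper_width: 0.0279
t 18.7 p [ 0.5669 -0.2452  0.2844] z [-0.07  -0.998 -0.   ] y [ 0.998 -0.07  -0.002] F [-0.3 -0.7 -4.6] w 0.0279 j [-0.05  0.38  0.52  1.56 -0.19  1.26  0.43]
```

View pics/z24.png

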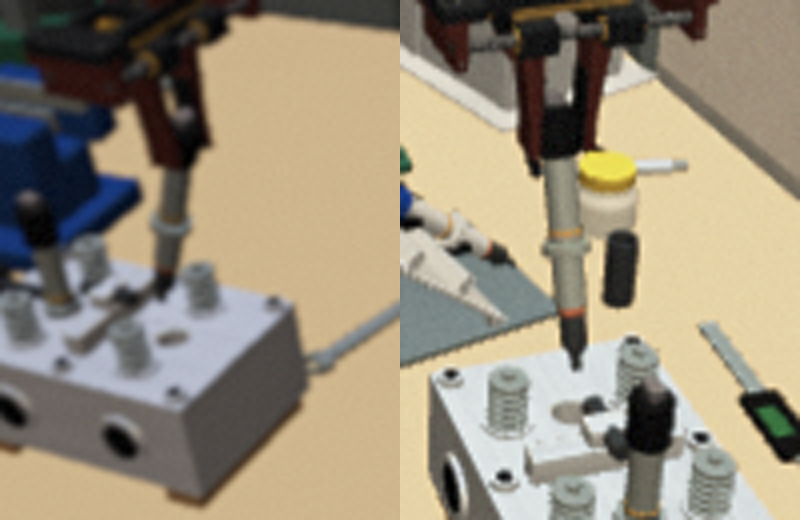

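View pics/w24.png

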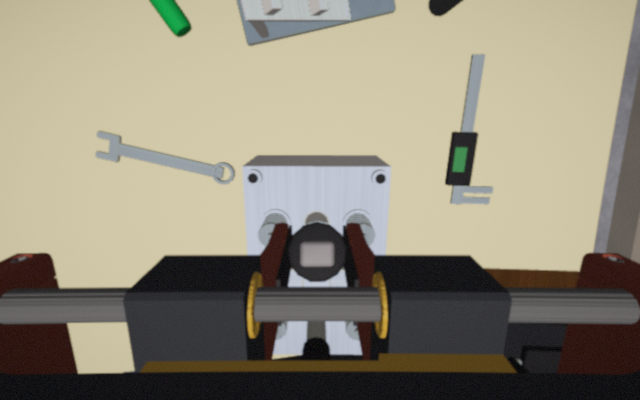

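```bash
python3 -c "
from h import *
print(tri(ray('scene',(190.5,164.5)),ray('side',(374.2,251.7))))
print(tri(ray('scene',(193.25,174.25)),ray('side',(371.75,262.75))))
tilt((374.2,251.7),'side');tilt((190.5,164.5))"
python3 - <<'E'
import cv2,numpy as np
a=cv2.imread('pics/sc24.png');cv2.imwrite('pics/z24b.png',cv2.resize(a[130:200,165:235],None,fx=8,fy=8,interpolation=cv2.INTER_CUBIC))
E
```

```text
(array([ 0.56546442, -0.29802946,  0.14606196]), [np.float64(1.9), np.float64(1.9)])
(array([ 0.56295851, -0.2969614 ,  0.10754877]), [np.float64(0.2), np.float64(0.2)])
tip [ 0.5635 -0.3053  0.1509] len 165.5 psi deg 21.2
tip [ 0.5641 -0.2967  0.1466] len 166.6 psi deg 17.9
```

View pics/z24b.png

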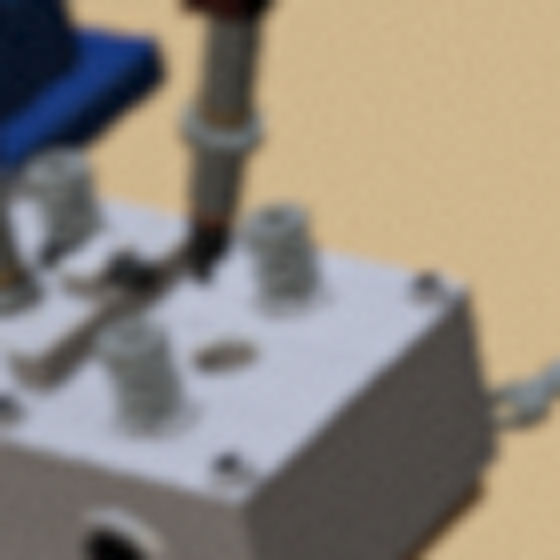

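```bash
python3 -m creep '[{"dx":12,"dy":-1,"dz":0,"spin":0},{"dx":26,"dy":-1,"dz":0,"spin":0},{"dx":38,"dy":-1,"dz":0,"spin":0},{"dx":46,"dy":-1,"dz":0,"spin":0},{"dx":47,"dy":-1,"dz":0,"spin":0}]';python3 -m creep '[{"dx":0,"dy":0,"dz":0,"spin":0},{"dx":0,"dy":0,"dz":0,"spin":0}]'; python3 -c "
from h import *
st();snap('sc25','scene');snap('sd25','side')
z=lambda i,x,y,w,h,f:cv2.resize(i[y:y+h,x:x+w],None,fx=f,fy=f,interpolation=cv2.INTER_CUBIC)
cv2.imwrite('pics/z25.png',np.hstack([z(cv2.imread('pics/sc25.png'),165,130,70,70,6),z(cv2.imread('pics/sd25.png'),335,220,60,70,6)]))"
```

```text
time_s: 19.35
ee_pos: [0.5657, -0.2449, 0.2363]
ee_rot: [-0.517, -0.483, 0.518, -0.481]
force: [-1.3, 0.7, -3.0]
gripper_width: 0.0277
time_s: 19.55
ee_pos: [0.5666, -0.2455, 0.2384]
ee_rot: [0.517, 0.482, -0.517, 0.482]
force: [1.0, 0.0, -4.2]
gripper_width: 0.0275
t 19.55 p [ 0.5666 -0.2455  0.2384] z [-0.07  -0.998  0.   ] y [ 0.998 -0.07   0.001] F [ 1.   0.  -4.2] w 0.0275 j [-0.04  0.41  0.51  1.62 -0.21  1.16  0.45]
```

View pics/z25.png

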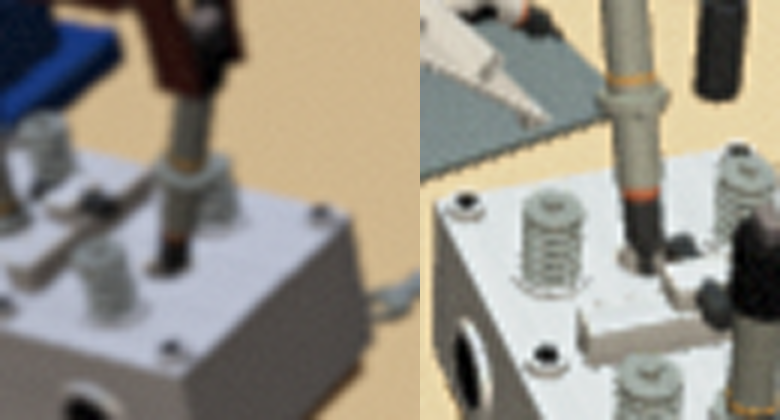

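```bash
python3 -m creep '[{"dx":2,"dy":-1,"dz":0,"spin":0},{"dx":4,"dy":-1,"dz":0,"spin":0},{"dx":4,"dy":-1,"dz":0,"spin":0}]'; python3 -c "
from h import *
st()"; python3 -m creep '[{"dx":4,"dy":0,"dz":5,"spin":0},{"dx":4,"dy":0,"dz":12,"spin":0},{"dx":4,"dy":0,"dz":20,"spin":0},{"dx":4,"dy":0,"dz":28,"spin":0},{"dx":4,"dy":0,"dz":34,"spin":0}]' 255 10;python3 -c "
from h import *
st();snap('sc26','scene');snap('sd26','side')
z=lambda i,x,y,w,h,f:cv2.resize(i[y:y+h,x:x+w],None,fx=f,fy=f,interpolation=cv2.INTER_CUBIC)
cv2.imwrite('pics/z26.png',np.hstack([z(cv2.imread('pics/sc26.png'),150,110,80,90,5),z(cv2.imread('pics/sd26.png'),330,200,70,90,5)]))"
```

```text
time_s: 19.95
ee_pos: [0.5652, -0.2453, 0.2339]
ee_rot: [-0.517, -0.482, 0.517, -0.482]
force: [-0.0, -0.6, -4.9]
gripper_width: 0.0276
t 19.95 p [ 0.5652 -0.2453  0.2339] z [-0.07  -0.998  0.   ] y [ 0.998 -0.07  -0.   ] F [-0.  -0.6 -4.9] w 0.0276 j [-0.04  0.41  0.51  1.63 -0.21  1.15  0.45]
time_s: 20.45
ee_pos: [0.5627, -0.2803, 0.2301]
ee_rot: [-0.517, -0.482, 0.517, -0.482]
force: [1.2, 0.2, -3.7]
gripper_width: 0.0279
t 20.45 p [ 0.5627 -0.2803  0.2301] z [-0.071 -0.997  0.   ] y [ 0.997 -0.071  0.   ] F [ 1.2  0.2 -3.7] w 0.0279 j [ 0.02  0.44  0.51  1.6  -0.23  1.16  0.52]
```

View pics/z26.png

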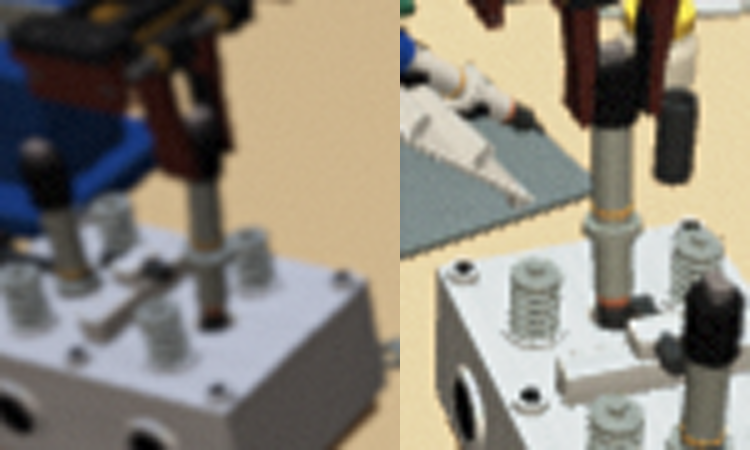

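```bash
python3 -m creep '[{"dx":0,"dy":0,"dz":8,"spin":0},{"dx":0,"dy":0,"dz":15,"spin":0},{"dx":2,"dy":1,"dz":17,"spin":0},{"dx":6,"dy":1,"dz":17,"spin":0},{"dx":10,"dy":1,"dz":17,"spin":0}]' 255 9;python3 -c "
from h import *
st();snap('sc27','scene');snap('sd27','side');go((.5634,-.2975,.2),(-.07,-.998))
z=lambda i,x,y,w,h,f:cv2.resize(i[y:y+h,x:x+w],None,fx=f,fy=f,interpolation=cv2.INTER_CUBIC)
cv2.imwrite('pics/z27.png',np.hstack([z(cv2.imread('pics/sc27.png'),150,110,80,90,5),z(cv2.imread('pics/sd27.png'),330,200,70,90,5)]))"
```

```text
time_s: 21.05
ee_pos: [0.5626, -0.2961, 0.2195]
ee_rot: [-0.517, -0.482, 0.517, -0.482]
force: [0.7, 0.9, -4.1]
gripper_width: 0.0277
t 21.05 p [ 0.5626 -0.2961  0.2195] z [-0.07  -0.998 -0.   ] y [ 0.998 -0.07  -0.   ] F [ 0.7  0.9 -4.1] w 0.0277 j [ 0.05  0.46  0.51  1.6  -0.24  1.14  0.55]
dx dy dz [19.   1.2  1.8] spin 0.0 j7 0.55
```

View pics/z27.png

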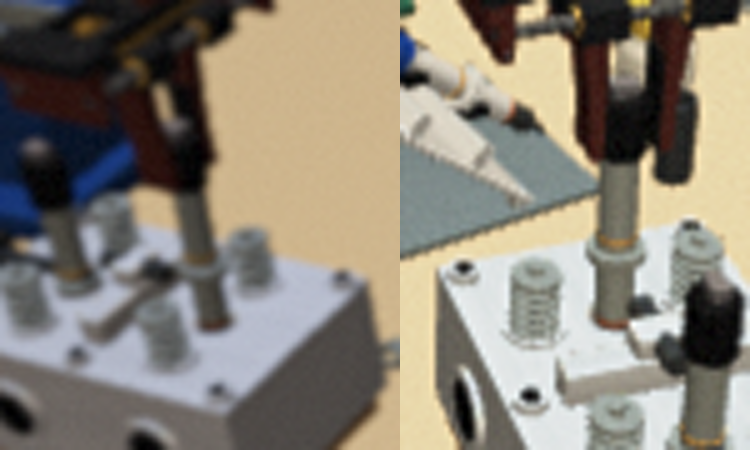

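```bash
python3 -m creep '[{"dx":4,"dy":0.5,"dz":1,"spin":0},{"dx":9,"dy":1,"dz":1,"spin":0},{"dx":14,"dy":1,"dz":1,"spin":0},{"dx":19,"dy":1,"dz":1,"spin":0},{"dx":23,"dy":1,"dz":1,"spin":0}]' 255 9;python3 -c "
from h import *
st()"
```

```text
time_s: 21.65
ee_pos: [0.5635, -0.2971, 0.1964]
ee_rot: [-0.517, -0.482, 0.517, -0.482]
force: [0.2, 0.2, -3.7]
gripper_width: 0.0278
t 21.65 p [ 0.5635 -0.2971  0.1964] z [-0.07  -0.998 -0.   ] y [ 0.998 -0.07  -0.   ] F [ 0.2  0.2 -3.7] w 0.0278 j [ 0.06  0.48  0.5   1.62 -0.25  1.1   0.56]
```

```bash
python3 -m creep '[{"dx":4,"dy":0,"dz":0.5,"spin":0},{"dx":8,"dy":0,"dz":0.5,"spin":0},{"dx":12,"dy":0,"dz":0.5,"spin":0},{"dx":16,"dy":0,"dz":0.5,"spin":0},{"dx":17,"dy":0,"dz":0.5,"spin":0}]' 255 9;python3 -c "
from h import *
st();snap('sc28','scene');snap('sd28','side')
z=lambda i,x,y,w,h,f:cv2.resize(i[y:y+h,x:x+w],None,fx=f,fy=f,interpolation=cv2.INTER_CUBIC)
cv2.imwrite('pics/z28.png',np.hstack([z(cv2.imread('pics/sc28.png'),150,110,80,90,5),z(cv2.imread('pics/sd28.png'),330,200,70,90,5)]))"
```

```text
time_s: 22.15
ee_pos: [0.5639, -0.2986, 0.1808]
ee_rot: [0.517, 0.481, -0.517, 0.483]
force: [-2.5, -0.4, 6.0]
gripper_width: 0.0278
t 22.15 p [ 0.5639 -0.2986  0.1808] z [-0.07  -0.998  0.001] y [ 0.998 -0.07   0.001] F [-2.5 -0.4  6. ] w 0.0278 j [ 0.06  0.5   0.5   1.64 -0.26  1.07  0.57]
```

View pics/z28.png

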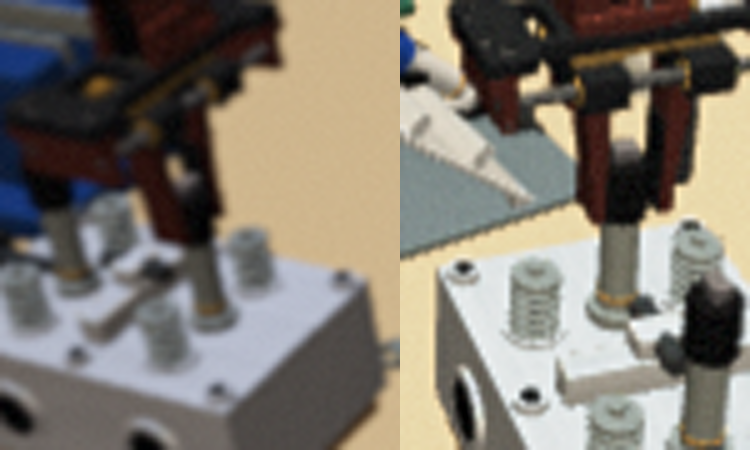

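```bash
python3 -m creep '[{"dx":-1,"dy":0,"dz":0,"spin":0},{"dx":-1,"dy":0,"dz":0,"spin":0},{"dx":-1,"dy":0,"dz":0,"spin":0},{"dx":-1,"dy":0,"dz":0,"spin":0}]' 110;python3 -c "
from h import *
st()"; python3 -m creep '[{"dx":-10,"dy":0,"dz":0,"spin":0},{"dx":-30,"dy":0,"dz":0,"spin":0},{"dx":-65,"dy":0,"dz":0,"spin":0},{"dx":-105,"dy":0,"dz":0,"spin":0},{"dx":-130,"dy":0,"dz":0,"spin":0}]';python3 -m creep '[{"dx":-10,"dy":0,"dz":0,"spin":0},{"dx":-10,"dy":0,"dz":0,"spin":0},{"dx":-10,"dy":0,"dz":0,"spin":0}]'; python3 -c "
from h import *
st();snap('sc29','scene');snap('sd29','side');snap('w29')
z=lambda i,x,y,w,h,f:cv2.resize(i[y:y+h,x:x+w],None,fx=f,fy=f,interpolation=cv2.INTER_CUBIC)
cv2.imwrite('pics/z29.png',np.hstack([z(cv2.imread('pics/sc29.png'),150,110,80,90,5),z(cv2.imread('pics/sd29.png'),330,200,70,90,5)]))"
```

```text
time_s: 22.65
ee_pos: [0.5637, -0.2976, 0.1809]
ee_rot: [0.517, 0.482, -0.517, 0.482]
force: [-0.1, 0.4, 0.1]
gripper_width: 0.0495
t 22.65 p [ 0.5637 -0.2976  0.1809] z [-0.07  -0.998 -0.   ] y [ 0.998 -0.07  -0.   ] F [-0.1  0.4  0.1] w 0.0495 j [ 0.06  0.5   0.5   1.64 -0.26  1.07  0.57]
time_s: 23.15
ee_pos: [0.564, -0.2984, 0.3149]
ee_rot: [0.518, 0.481, -0.517, 0.483]
force: [0.1, -0.3, -0.0]
gripper_width: 0.0498
time_s: 23.45
ee_pos: [0.5632, -0.2973, 0.3198]
ee_rot: [-0.517, -0.483, 0.517, -0.482]
force: [-1.4, -0.1, -0.2]
gripper_width: 0.05
t 23.45 p [ 0.5632 -0.2973  0.3198] z [-0.07  -0.998 -0.001] y [ 0.998 -0.07  -0.001] F [-1.4 -0.1 -0.2] w 0.05 j [ 0.04  0.4   0.54  1.45 -0.2   1.35  0.52]
```

View pics/z29.png

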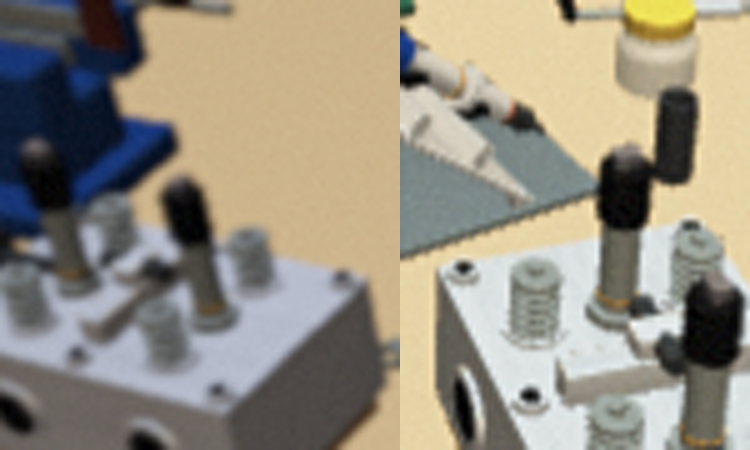

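View pics/w29.png

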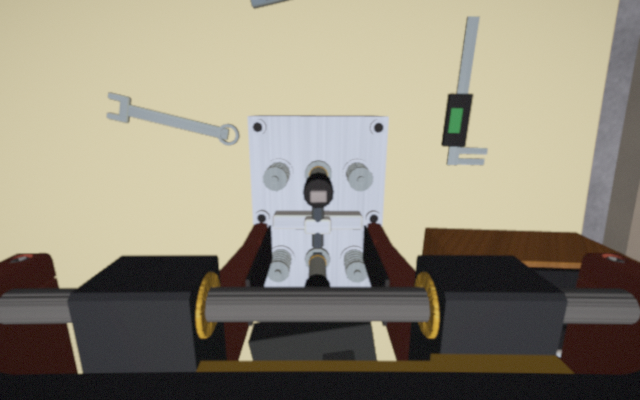

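View pics/sc29.png

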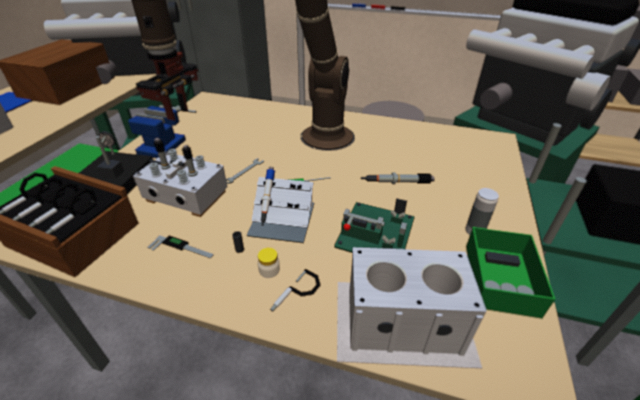

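```bash
python3 -c "
from h import *
print(tri(ray('scene',(186.8,146.3)),ray('side',(375.4,230.2))))
print('fitted',tri(ray('scene',(157.4,138.8)),ray('side',(330+(714-400)/5,200+277/5))))
z=lambda i,x,y,w,h,f:cv2.resize(i[y:y+h,x:x+w],None,fx=f,fy=f,interpolation=cv2.INTER_CUBIC)
a=cv2.imread('pics/sc29.png');b=cv2.imread('pics/sd29.png')
cv2.imwrite('pics/z30.png',np.vstack([np.hstack([z(a,320,180,100,80,4),z(b,260,150,90,80,4)])]))
cv2.imwrite('pics/z31.png',np.hstack([z(a,170,135,50,50,8),z(b,345,220,50,50,8)]))"
```

```text
(array([ 0.56550824, -0.29504316,  0.21353091]), [np.float64(2.4), np.float64(2.4)])
fitted (array([ 0.55550384, -0.40640873,  0.21670566]), [np.float64(0.7), np.float64(0.7)])
```

View pics/z31.png

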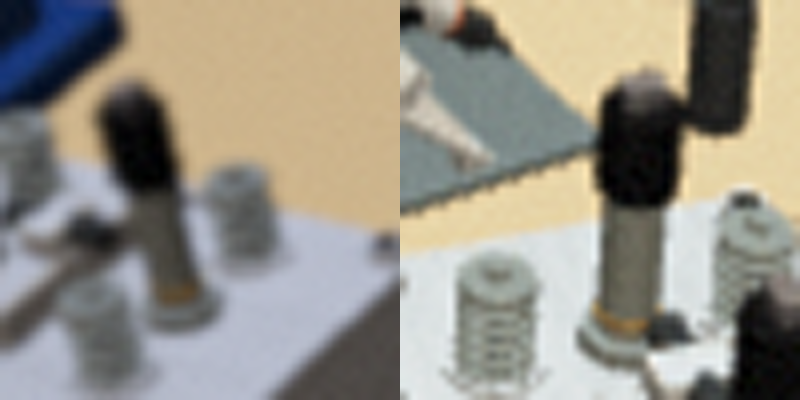

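View pics/z30.png

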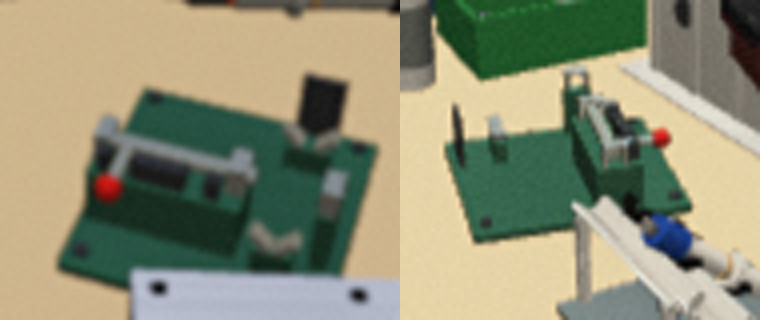

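```bash
python3 -c "
from h import *
for n,x0,y0 in(('scene',150,110),('side',330,200)):
    cp=bot.camera_params(n)
    for nm,B in(('ours',(.5634,-.2977)),('fitted',(.5557,-.4075))):
        print(n,nm,*[((proj(np.array([*B,z]),cp['extrinsics'],cp)-[x0,y0])*5).round(0) for z in(.114,.142,.175,.208,.218)])
"
cd pics
python3 - <<'E'
import cv2,numpy as np
for f,(x0,y0),bx in(('sc29',(150,110),(150,160,260,340)),('sd29',(330,200),(170,130,280,330))):
    im=cv2.imread(f+'.png');im=cv2.resize(im[y0:y0+90,x0:x0+80],None,fx=5,fy=5,interpolation=cv2.INTER_CUBIC)
    g=im.max(2)
    for r in range(190,315,15):
        xs=np.where(g[r]<75)[0];print(f,r,[ (xs[i].min(),xs[i].max()) for i in [ (xs>bx[0])&(xs<bx[2])] if len(xs[i])])
E
```

```text
scene ours [213. 313.] [203. 278.] [192. 234.] [181. 189.] [177. 175.]
scene fitted [ 76. 279.] [ 65. 244.] [ 52. 201.] [ 38. 156.] [ 34. 143.]
side ours [210. 305.] [213. 264.] [217. 213.] [221. 161.] [222. 145.]
side fitted [297. 444.] [301. 400.] [307. 347.] [313. 293.] [314. 276.]
sc29 190 [(np.int64(168), np.int64(198))]
sc29 205 [(np.int64(165), np.int64(203))]
sc29 220 [(np.int64(169), np.int64(207))]
sc29 235 [(np.int64(173), np.int64(210))]
sc29 250 [(np.int64(185), np.int64(211))]
sc29 265 [(np.int64(151), np.int64(211))]
sc29 280 [(np.int64(151), np.int64(215))]
sc29 295 [(np.int64(203), np.int64(219))]
sc29 310 []
sd29 190 [(np.int64(196), np.int64(248))]
sd29 205 [(np.int64(198), np.int64(247))]
sd29 220 [(np.int64(203), np.int64(245))]
sd29 235 []
sd29 250 []
sd29 265 []
sd29 280 []
sd29 295 []
sd29 310 [(np.int64(228), np.int64(252))]
```

Run:
```python
from h import *
T=np.load("pics/w29.npz")["T"];cp=bot.camera_params("wrist")
for B in((.5634,-.2977),(.5655,-.2977)):print([proj(np.array([*B,z]),T,cp).round(1) for z in(.114,.175,.208,.218)])
im=cv2.imread("pics/w29.png");cv2.imwrite("pics/w29z.png",cv2.resize(im[150:215,285:350],None,fx=9,fy=9,interpolation=cv2.INTER_CUBIC))
b=cv2.imread("pics/sd29.png");cv2.imwrite("pics/sd29z.png",cv2.resize(b[222:272,350:400],None,fx=11,fy=11,interpolation=cv2.INTER_CUBIC))
```

```text
[array([316.9, 172.2]), array([316.7, 183.8]), array([316.6, 192. ]), array([316.5, 194.9])]
[array([318.7, 172.1]), array([318.8, 183.6]), array([318.9, 191.9]), array([318.9, 194.7])]
```

View pics/w29z.png

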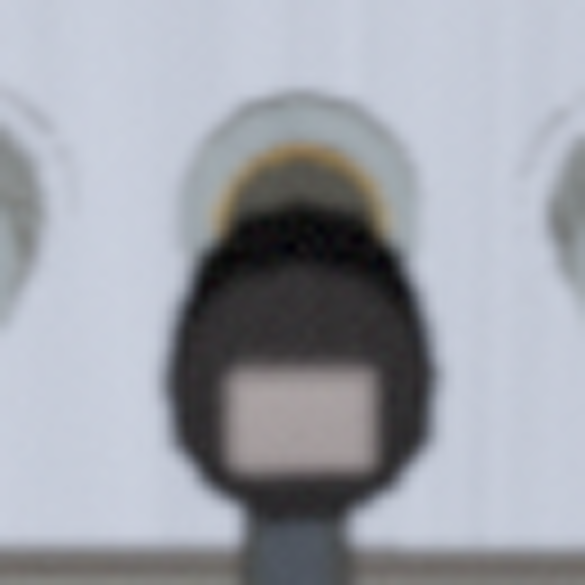

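View pics/sd29z.png

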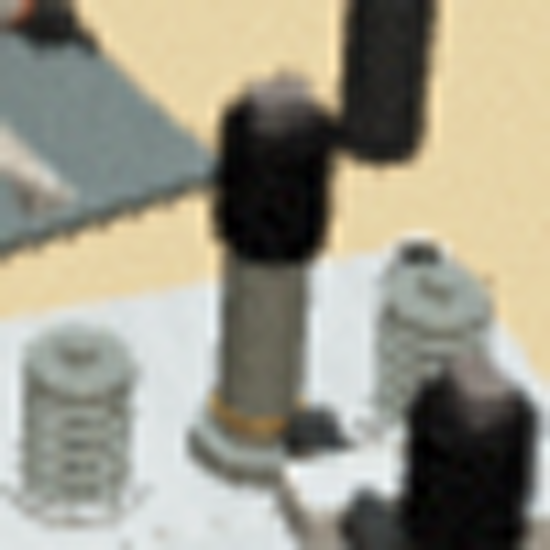

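```bash
python3 -c "
from plant import bot
print(bot.finish_job())"
```

```text
the job is handed in; nothing more can be done
None
```

The job is handed in at about 23.5 s of the 67 s allowed. No verdict is reported, so what follows rests on my own checks.

**What I did**
1. **Bolt:** I pinched the red knob, swung the handle up, drew the bolt back to its stop and lowered the handle into the rear notch.
2. **Rack:** I took the injector by its body and let it tilt in a light grip over the rack. I laid it in the empty place and let go; it lay level with the spare beside it.
3. **Bore:** I took it up again by the cap and slackened the grip until it hung about 18° off upright. The nozzle went about 13 mm into the bore at that slant. I then brought it upright, lowered it until it touched down with roughly 10 N on the collar, released it and raised the arm clear.

**Last checks**
- **Upright:** from above, collar and plug line up to within about half a pixel. In the scene view the cap lies where a vertical axis should.
- **Height:** the plug top measured about 0.2135 m, against 0.2167 m for the fitted injector and 0.218 m nominal. That agrees with a seated collar, but the two rays missed each other by 2.4 mm.
- **Disagreement:** the side view alone suggested a lean of about 1.5°. I put that down to pixel error; it is still inside the 3.5° limit.
- **The rest:** the bolt is still drawn with its handle down. The spare and the loose items still in view look undisturbed, though I only checked them by eye.

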